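# Clear the bar off a sloped setting dial, set its knob to the red mark and lock it

## Robot

A 6-joint arm with a two-finger parallel gripper is mounted at the origin on the work surface; the furniture and walls round the work are solid. World frame = base frame: x ahead of the robot, y to its left, z up, the work surface at z = 0. Lengths are in m, angles in rad, forces in N, time in s.
With the tool pointing down it reaches from about 0.25 to 0.725 m from the base axis. Payload 4 kg.
Tool frame: the origin (TCP) lies midway between the tips of the shut fingers; the grasp point (between the pads) lies robot.grip_point_offset behind it (robot.grip_point_offset is the distance from the TCP to the grasp point, in m); y points along the fingers, x is the direction in which the jaws open and shut, and the axes are right-handed (so a half turn about y gives the same grasp; the last joint's range is limited). The gripper opens to 85 mm and grips with 20 to 120 N. Pads are 22 mm wide; open, the fingers measure 114 mm over their backs; the gripper's body (76 mm by 85 mm) begins 54 mm behind the grasp point. The pads swing forward as they close: fully open they stand 13 mm farther back than shut.
Start: joints at [-1.163, 0.241, 0.005, 1.335, 0, 1.571], TCP at [0.198, -0.459, 0.231] pointing down, gripper open.
Joint ranges: [-2.72, 2.72], [-1.05, 1.87], [-1.09, 1.28], [-1.99, 2.15], [-1.42, 1.44], [-3.14, 3.14]. Speed limits (rad/s): [2.79, 2.79, 3.14, 3.14, 3.14, 3.14].

## Interface

Orientations are given as [roll, pitch, yaw] about the fixed x, y, z axes, in that order (R = Rz(yaw) Ry(pitch) Rx(roll)).
In Python, from cell import robot gives the robot as it stands.
- The arm moves only by the shell command python3 -m creep 'ROWS' [FORCE]. ROWS is JSON, a list of rows, each a list of 7 numbers: the turn, a rotation vector about the tool's x, y, z in degrees, then the shift along the tool's x, y, z in mm, then the opening, from -1 (shut) to 1 (fully open). In form: [[ax, ay, az, tx, ty, tz, jaw], ...]. A call has 1 to 10 rows; each row shifts and turns the commanded pose from where the row before left it, along the tool's axes as they then stand; what a row does not reach is not made up. A row lasts 1/10 s, in which the tool goes at most 50 mm and 8.59 degrees, less where a joint would pass 70% of its speed; a pose out of reach is approached as far as the arm can. A call is refused whole if a number of a shift passes 50 or a number of a turn 8.59, either way. A call with a gripper value outside its range is refused whole. The fingers move at their own pace and stop on an object; FORCE is the grip in N (left out, the last holds). Time passes only in rows, so rows that do not move let the fingers close. It gives the time, the measured TCP pose, the force and the opening at its end, in the units of the state.
- robot.state(): the state, without advancing time (a new reading comes with each control period).
- robot.snapshot(name): name is "scene" or "top"; returns a dict with "color" (480x640x3 uint8, red, green, blue), "z_map" (480x640 float32, m along the optical axis (not along the pixel's ray), 0 where there is no reading), "fovy" (degrees; the focal length in pixels is half the picture's height over the tangent of half this angle, whatever the lens; pixels are square), "cx", "cy" (the principal point, pixels), "world_to_cam" (4x4, takes a point from world to camera coordinates). Camera axes: x right, y down, z forward; pixel columns grow to the right and rows downward; lengths in m; the calibration is good to about 2 mm. A picture is of the moment at which its call begins.
- robot.close_job(): hands the job in, once; it reports no verdict.
Trained networks look in a picture, given as the dict that the camera call returned (one of the last four; its "shot" number tells which), for a name from the list of things; names that differ only in an ending like _2 or _b are one class to them, and where a whole thing is asked for, a point or a joint stands for the part that bears it (a point fixed in the world has none). Each returns a list of dicts, best first, with "confidence" (0 to 1); they miss things now and then, are a little off and sometimes report something else, mostly with a low value. They report only what shows in the picture. A call takes as long as a camera call.
- robot.spot_in(picture, label): "position" ([column, row] in pixels, amid what is visible of it).
The state is a dict: "time": time; "q": joint angles; "qvel": joint speeds; "effort": joint torques, N m; "eef_pos": TCP position; "ee_rot": TCP orientation; "wrist_force": force on the tool from outside, world axes, zero at the start; "wrist_torque": the same for the moment, N m; "width": finger opening in m.
Only numpy, scipy, OpenCV 4.12 (cv2) and the standard library are available. Lean on these libraries where they do the work, as an engineer would, in place of code of your own. Each camera call takes 0.05 s, during which the arm holds its last target.

## Task

Lift the long steel bar off the two screw jacks and lay it down in the orange cradle. Then turn the black knob on the sloped dial until its yellow pointer stands at the red mark, and finally swing the red lock lever on top of the unit backward until it meets its stop. Leave the red mark where it is set, and do not disturb the other loose things on the table.

Things in the scene. Friction and masses are not known exactly. Their poses are not given: they have to be found in the camera images.
- bar_center (a point): centre of the loose ground steel bar, 18 wide x 280 long x 24 mm high, 0.5 to 0.9 kg; x = across its width, y = along it, z = up. At the start it lies level on the two screw jacks (underside 144 mm above the table), over the knob, with as little as 8 mm of air between; grasp it across its 18 mm width near its middle
- cradle_seat (a point): where the bar's centre rests in the fixed orange cradle, 34 mm above the table; y = along the seat. Base plate 60 x 170 x 8 mm; two U-shaped rests, 16 mm long, 60 mm either side of the middle along y, free between; rest floor 22 mm above the table, slot 26 mm wide, cheeks rise to 46 mm and flare outward up to 58 mm, so the bar is laid in from above
- knob_grip (a point): mid-grip point on the black knob's axis; z = axis, straight out of the sloped dial face, leaning 28 degrees from vertical toward the unit's front; x = toward the yellow pointer, along the grip, which is a bar 66 long x 18 wide; its top is 14 mm out from this point, its root (round skirt, 66 mm diameter) 24 mm in, the dial face 38 mm in. Stays where left; 0.12 N m turns it
- knob_pointer (a point): tip of the knob's yellow pointer, 44 mm from the knob axis; a yellow line on top of the grip runs from the middle toward the same side
- red_mark (a point): the point where the pointer tip must come, 44 mm from the knob axis. The red mark is a tab on the rim of the pale round dial (108 mm diameter, ticks every 15 degrees); its block reaches 11 mm out of the dial face, 48 to 59 mm from the axis. It must not be moved
- dial_knob (a joint): angle of the knob, rad; 0 = pointer straight up the slope, grows clockwise as seen looking onto the dial; range -2.4 to 2.4; starts -1.4 to -0.6
- index (a joint): angle of the red mark on the same scale and in the same sense as the knob; the knob is set when dial_knob equals this; between 0.3 and 1.5
- lever_post (a point): middle of the red upright round handle post at the end of the lock lever, 18 mm diameter, 48 mm high, its top 18.5 mm above this point and its foot, level with the lever arm, 29 mm below; z = up, y = from the pivot out to the post. Post axis is 45 mm from the pivot axis
- lever_pivot (a point): point on the lever's vertical pivot axis, at the height of lever_post. Its x points to the back of the unit, y to the unit's left. The flat deck of the unit lies 36 mm below this point
- lock_lever (a joint): angle of the lock lever, rad; 0 = lever points to the unit's left (unlocked, starts 0 to 0.15), grows clockwise seen from above, toward the back; its stop, fully locked, is at 1.0. Stays where it is left; about 0.08 N m
- unit: the fixed setting unit: base plate 215 x 124 x 12 mm and blue housing 120 mm wide with the sloped dial face at the front and a flat deck at the back, 107 mm above the table; origin at table height under its middle, x to its back, y to its left, z up
- jack_left: fixed (heavy) grey machinist screw jack standing left of the dial, body 80 mm diameter up to 90 mm, round head 64 mm diameter from 125 to 144 mm height; origin at the centre of its foot
- jack_right: the same kind of screw jack standing right of the dial
- wooden_block: bystander: loose pine block 50 x 160 x 45 mm, long along y, origin at the centre of its underside
- tee_bolt: bystander: loose steel tee bolt with nut, 36 x 157 x 30 mm, long along y, origin at the centre of its underside
- clamp_strap: bystander: loose slotted steel clamping strap 38 x 135 x 18 mm, long along y, origin at the centre of its underside

How it is judged:
By the outcome, as a careful person would: the job done as asked, in the order asked, and still so for the second after the job is handed in, with the robot touching nothing.
It also fails if it takes over 72 s, if anything falls off the work surface, if the arm or the gripper's body presses on something with over 40 N, if the wrist force passes 120 N, or if a joint passes its speed limit or range.

## Working session

There is one attempt and no reset: what is moved stays moved. The work goes in short steps, Python scripts to look and compute and a shell command to move; the robot and the scene stay as the last step left them, time stands still between calls to the robot, and variables do not carry over. Pictures are saved under pics/ and viewed, and the job is handed in when it is done.

```bash
ls -la; mkdir -p pics; python3 - <<'E'
from cell import robot
import cv2,numpy as np
s=robot.state(); print({k:np.round(v,4).tolist() for k,v in s.items()}); print(robot.grip_point_offset)
for n in("scene","top"):
    p=robot.snapshot(n); cv2.imwrite(f"pics/{n}0.png",p["color"][:,:,::-1]); print(n,p["fovy"],p["cx"],p["cy"],np.round(p["world_to_cam"],4).tolist(),p["shot"])
    np.savez(f"{n}0.npz",**p)
    for l in "bar_center cradle_seat knob_grip knob_pointer red_mark lever_post lever_pivot unit jack_left jack_right wooden_block tee_bolt clamp_strap".split():
        r=robot.spot_in(p,l); print(l,[(np.round(q["position"]).tolist(),round(q["confidence"],2)) for q in r[:3]])
E
```

```text
total 12
drwxr-xr-x  3 agent agent 4096 Dec  7 05:10 .
drwxr-xr-x 23 root  root  4096 Dec  7 05:10 ..
drwxr-xr-x  2 agent agent 4096 Dec  7 05:10 pics
{'time': 0.0, 'q': [-1.163, 0.2414, 0.0037, 1.3352, 0.0, 1.5708], 'qvel': [-0.0014, 0.0007, 0.0001, -0.0006, 0.0012, 0.0006], 'effort': [0.0013, -37.2322, 25.2407, 0.017, 0.0003, -0.0], 'eef_pos': [0.198, -0.4584, 0.2304], 'ee_rot': [-1.5708, 0.0022, -1.163], 'wrist_force': [-0.7395, 0.8693, -0.0112], 'wrist_torque': [-0.0352, 0.0141, 0.0163], 'width': 0.0856}
0.0187
scene 47.569453334042066 321.33839679175065 245.44137529961876 [[0.4659, -0.8846, 0.02, -0.2883], [-0.6313, -0.3481, -0.693, 0.3621], [0.62, 0.3102, -0.7206, 1.3273], [0.0, 0.0, 0.0, 1.0]] 1
bar_center [([379.0, 265.0], 0.63), ([340.0, 277.0], 0.35)]
cradle_seat []
knob_grip [([381.0, 280.0], 0.75)]
knob_pointer [([376.0, 284.0], 0.74)]
red_mark [([381.0, 289.0], 0.73)]
lever_post [([390.0, 250.0], 0.76), ([382.0, 283.0], 0.38)]
lever_pivot [([380.0, 290.0], 0.98), ([338.0, 276.0], 0.35)]
unit [([380.0, 291.0], 0.97)]
jack_left [([338.0, 278.0], 0.88), ([387.0, 339.0], 0.6
[... 267 characters left out ...]
3094233652 [[-0.0153, -0.9998, 0.0083, -0.0705], [-0.9937, 0.0143, -0.1114, 0.4777], [0.1113, -0.01, -0.9937, 1.2424], [0.0, 0.0, 0.0, 1.0]] 2
bar_center [([435.0, 274.0], 0.71), ([392.0, 238.0], 0.55)]
cradle_seat [([165.0, 253.0], 0.77)]
knob_grip [([388.0, 233.0], 0.87)]
knob_pointer [([386.0, 232.0], 0.86), ([467.0, 234.0], 0.67)]
red_mark [([429.0, 247.0], 0.54)]
lever_post [([384.0, 205.0], 0.65)]
lever_pivot [([381.0, 229.0], 0.79)]
unit [([389.0, 224.0], 0.72), ([429.0, 249.0], 0.66)]
jack_left [([343.0, 251.0], 0.87)]
jack_right [([430.0, 248.0], 0.98)]
wooden_block [([366.0, 289.0], 0.67)]
tee_bolt [([432.0, 274.0], 0.89)]
clamp_strap [([467.0, 230.0], 0.8), ([389.0, 232.0], 0.73)]
```

View pics/scene0.png

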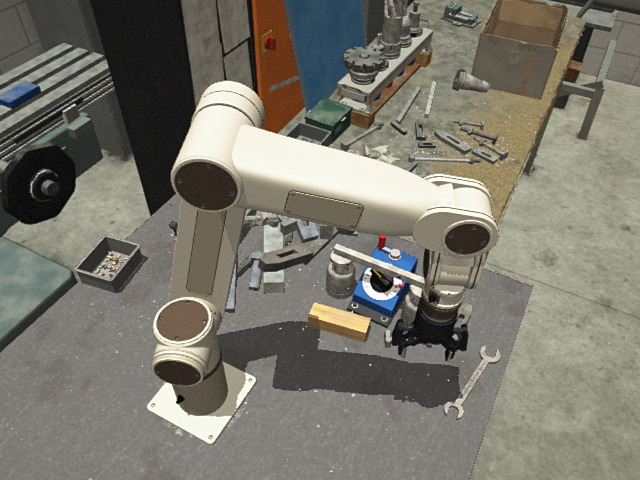

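View pics/top0.png

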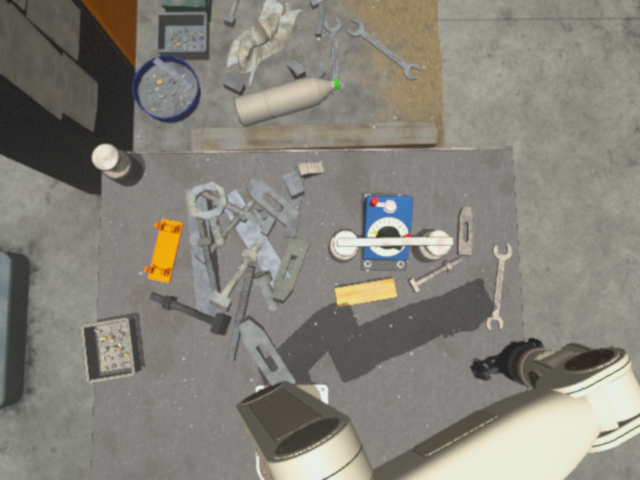

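```bash
python3 - <<'E'
import cv2,numpy as np
a=cv2.imread("pics/top0.png");cv2.imwrite("pics/top0c.png",cv2.resize(a[165:315,300:500],(800,600),interpolation=cv2.INTER_CUBIC))
cv2.imwrite("pics/top0d.png",cv2.resize(a[180:330,60:260],(800,600),interpolation=cv2.INTER_CUBIC))
a=cv2.imread("pics/scene0.png");cv2.imwrite("pics/scene0c.png",cv2.resize(a[215:365,300:500],(800,600),interpolation=cv2.INTER_CUBIC))
E
```

```text
(no output)
```

View pics/top0c.png

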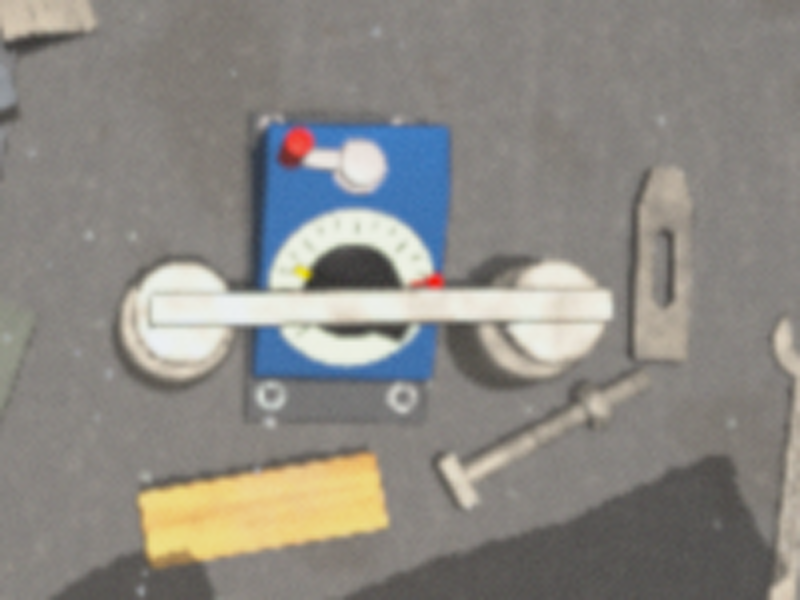

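View pics/top0d.png

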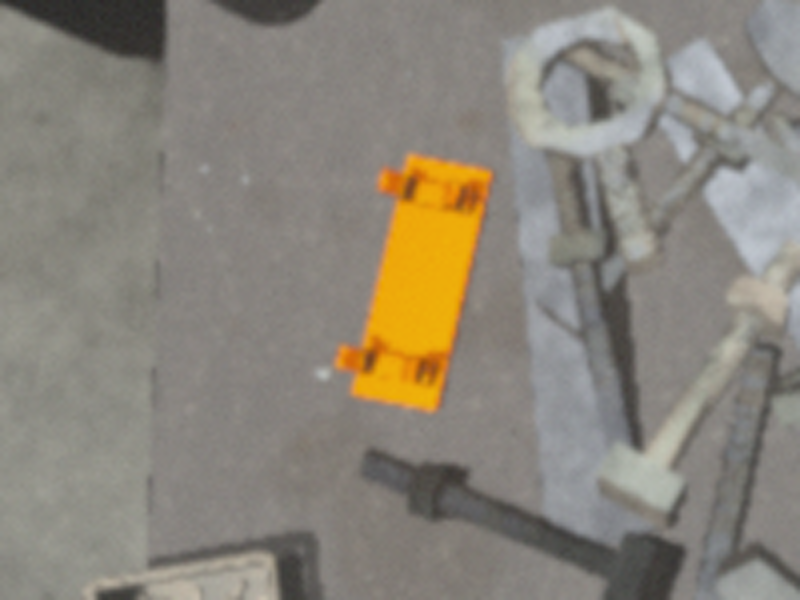

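View pics/scene0c.png

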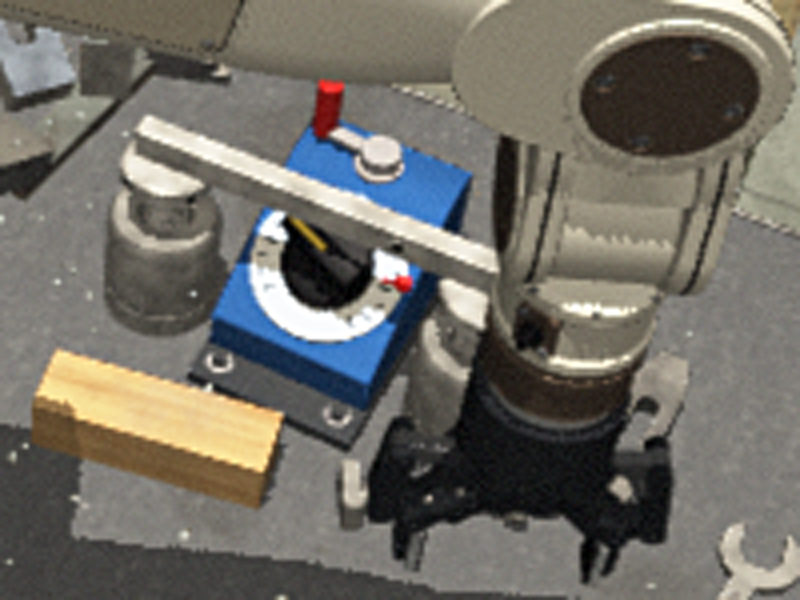

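The scene view shows the bar lying on both jacks over the dial, with the yellow grip line near (376,277) and the red mark near (400,286). The top view shows the bar from column 337 to 453 at row 242, the lever post at (374,202), the lever hub at (390,206), and the orange cradle around (165,250). Next I'll measure with the depth maps.

```bash
cat > h.py <<'E'
import numpy as np,cv2
def load(n): return dict(np.load(n,allow_pickle=True))
def cloud(p):
    z=p["z_map"].astype(float); f=240/np.tan(np.radians(float(p["fovy"]))/2)
    v,u=np.mgrid[:480,:640]
    c=np.stack([(u-p["cx"])/f*z,(v-p["cy"])/f*z,z],-1)
    T=np.linalg.inv(p["world_to_cam"]); W=c@T[:3,:3].T+T[:3,3]; W[z<=0]=np.nan
    return W
def proj(p,X):
    X=np.atleast_2d(X); f=240/np.tan(np.radians(float(p["fovy"]))/2)
    c=X@p["world_to_cam"][:3,:3].T+p["world_to_cam"][:3,3]
    return np.c_[c[:,0]/c[:,2]*f+p["cx"],c[:,1]/c[:,2]*f+p["cy"]]
def ray(p,uv,zp=None):
    f=240/np.tan(np.radians(float(p["fovy"]))/2)
    T=np.linalg.inv(p["world_to_cam"]); d=T[:3,:3]@np.array([(uv[0]-p["cx"])/f,(uv[1]-p["cy"])/f,1]); o=T[:3,3]
    return (o,d) if zp is None else o+d*(zp-o[2])/d[2]
def hsv(p): return cv2.cvtColor(np.ascontiguousarray(p["color"]),cv2.COLOR_RGB2HSV)
def rect(P):
    r=cv2.minAreaRect((P[:,:2]*1000).astype(np.float32)); return np.round(r[0],1),np.round(r[1],1),round(r[2],2)
E
python3 - <<'E'
from h import *
for n in("top","scene"):
    p=load(n+"0.npz");W=cloud(p);H=hsv(p);h,s,v=H[...,0],H[...,1],H[...,2]
    x,y,z=W[...,0],W[...,1],W[...,2]
    print(n,"table z",np.nanmedian(z[300:330,400:430]) if n=="top" else np.nanmedian(z[370:400,280:300]))
    box=(x>.3)&(x<.65)&(y>-.45)&(y<0)
    m=box&(z>.157)&(z<.185)&(s<90)
    P=W[m]; print("bar",m.sum(),np.median(P[:,2]),rect(P),P[:,:2].mean(0), "pca",np.linalg.svd(P[:,:2]-P[:,:2].mean(0))[2][0])
    m=(h>5)&(h<22)&(s>200)&(x>.3)&(x<.65)&(y>.2)&(y<.6)&(z<.1)
    if m.sum()>20:
        P=W[m];print("cradle",m.sum(),rect(P),np.percentile(P[:,2],[5,25,50,75,90,97,100]).round(4))
        B=P[abs(P[:,2]-.008)<.004];print("base",len(B),rect(B)); C=P[P[:,2]>.04];print("cheeks",len(C),rect(C))
    m=(h>100)&(h<125)&(s>130)&box
    P=W[m];D=P[abs(P[:,2]-.107)<.005];print("deck",len(D),rect(D),np.median(D[:,2]))
    m=box&((h<6)|(h>174))&(s>170)
    P=W[m]; lab=P[:,0]>.53
    print("red back",lab.sum(),np.median(P[lab],0),P[lab].max(0)); print("red mark",np.median(P[~lab],0),P[~lab].round(3).tolist()[:12])
E
```

```text
top table z -0.0013505430582847477
bar 884 0.1668331761795 (array([ 506.1, -261.4]), array([279.5, 110.4]), 89.76) [ 0.45995001 -0.26133639] pca [-0.00516648 -0.99998665]
cradle 1108 (array([463.4, 343.3]), array([ 58.8, 166. ]), 77.82) [0.0026 0.0055 0.0077 0.0116 0.0323 0.055  0.0623]
base 698 (array([463.5, 343.2]), array([ 58.4, 166. ]), 78.25)
cheeks 100 (array([462.3, 343.2]), array([ 52.1, 133.6]), 77.89)
deck 487 (array([ 559.3, -259.3]), array([116.8,  52.8]), 89.03) 0.10536968425060689
red back 26 [ 0.56383188 -0.21449735  0.16088053] [ 0.56942092 -0.20942473  0.16487129]
red mark [ 0.48612758 -0.31081911  0.08430546] [[0.488, -0.31, 0.087], [0.488, -0.313, 0.088], [0.486, -0.309, 0.082], [0.486, -0.311, 0.084], [0.486, -0.314, 0.084]]
scene table z -0.001393555745891506
bar 699 0.16535326044861698 (array([ 457. , -248.2]), array([254.7,  26.9]), 88.42) [ 0.45548117 -0.25099419] pca [-0.00446779 -0.99999002]
deck 304 (array([ 534.8, -253.6]), array([114.6, 140.3]), 59.43) 0.10511313079029805
red back 69 [ 0.55555475 -0.21727492  0.14390195] [ 0.56360531 -0.20832012  0.16117142]
red mark [ 0.48146879 -0.310456    0.08413014] [[0.464, -0.232, 0.118], [0.482, -0.299, 0.079], [0.482, -0.304, 0.082], [0.48, -0.308, 0.086], [0.482, -0.31, 0.085], [0.48, -0.313, 0.089], [0.486, -0.314, 0.084], [0.479, -0.309, 0.084], [0.482, -0.31, 0.081], [0.479, -0.314, 0.086], [0.482, -0.316, 0.084], [0.481, -0.311, 0.078]]
```

```bash
cat >> h.py <<'E'
from scipy.spatial.transform import Rotation as R
def rows(s,pos,rpy):
    """total tool-frame turn(deg) and shift(mm) after turning / before turning"""
    R0=R.from_euler('xyz',s["ee_rot"]);R1=R.from_euler('xyz',rpy)
    rv=(R0.inv()*R1).as_rotvec(degrees=True); d=np.array(pos)-s["eef_pos"]
    print("turn",rv.round(2),"shift(before turn axes)",(R0.inv().apply(d)*1000).round(1),"shift(after)",(R1.inv().apply(d)*1000).round(1))
E
python3 - <<'E'
from h import *
from cell import robot
for n in("top","scene"):
    p=load(n+"0.npz");W=cloud(p);H=hsv(p);s=H[...,1]
    x,y,z=W[...,0],W[...,1],W[...,2]
    m=(x>.43)&(x<.49)&(y>-.45)&(y<-.05)&(z>.161)&(z<.185)
    P=W[m];print(n,rect(P),np.percentile(P[:,0],[2,50,98]),np.percentile(P[:,1],[1,99]),np.median(P[:,2]), np.polyfit(P[:,1],P[:,0],1))
s=robot.state()
rows(s,[.4585,-.2615,.235],[-np.pi/2,0,0])
E
```

```text
top (array([ 460.2, -261.2]), array([279.5,  18.6]), 89.76) [0.45135098 0.45997039 0.46883327] [-0.397819   -0.12382918] 0.1669345181532489 [0.00396562 0.46104711]
scene (array([ 457. , -248.2]), array([254.7,  26.8]), 88.42) [0.44680305 0.45539997 0.46771687] [-0.37208438 -0.1252415 ] 0.16578960804792953 [0.00473423 0.45742641]
turn [  0.   -66.64  -0.  ] shift(before turn axes) [-78.1  -3.7 317.2] shift(after) [260.2  -3.7 197.5]
```

```bash
python3 -m creep '[[0,-8.33,0,0,0,0,0],[0,-8.33,0,0,0,0,0],[0,-8.33,0,0,0,0,0],[0,-8.33,0,0,0,0,0],[0,-8.33,0,0,0,0,0],[0,-8.33,0,0,0,0,0],[0,-8.33,0,0,0,0,0],[0,-8.33,0,0,0,0,0]]' 80
python3 -m creep '[[20,0,0,0,0,0,0]]' | tail -1 | cut -c1-200
python3 -m creep '[[0,0,0,10,0,8,0],[0,0,0,28,0,21,0],[0,0,0,28,0,21,0],[0,0,0,28,0,21,0],[0,0,0,28,0,21,0],[0,0,0,28,0,21,0],[0,0,0,28,0,21,0],[0,0,0,28,0,21,0],[0,0,0,28,0,21,0],[0,0,0,26,0,21.5,0]]'
python3 - <<'E'
from h import *
from cell import robot
s=robot.state();print(s["eef_pos"],s["ee_rot"],s["q"],s["width"],s["time"])
rows(s,[.459,-.261,.140],[-np.pi/2,0,0])
p=robot.snapshot("top");cv2.imwrite("pics/top1.png",p["color"][:,:,::-1]);np.savez("top1.npz",**p)
E
```

```text
time: 2.2
eef_pos: [0.1983, -0.459, 0.2313]
ee_rot: [-1.571, 0.0, 0.006]
wrist_force: [0.6, -0.1, -1.6]
width: 0.0424
time: 3.2
eef_pos: [0.4598, -0.2595, 0.2314]
ee_rot: [-1.571, -0.0, -0.003]
wrist_force: [0.5, -0.3, 0.6]
width: 0.0427
[ 0.4597667  -0.2595493   0.23136306] [-1.57062336e+00 -3.85309005e-04 -2.82121165e-03] [-5.14120684e-01  2.95991523e-01  7.94378808e-02  1.35399129e+00
  3.39381958e-04  1.05949686e+00] 0.04265829189546554 3.2
turn [-0.01 -0.16  0.02] shift(before turn axes) [-0.8 91.4 -1.5] shift(after) [-0.8 91.4 -1.5]out of range
```

```bash
python3 -m creep '[[0,0,0,0,15,-1,0],[0,0,0,0,20,-0.5,0],[0,0,0,0,15,0,0],[0,0,0,0,10,0,0],[0,0,0,0,10,0,0],[0,0,0,0,10,0,0],[0,0,0,0,10,0,0],[0,0,0,0,1,0,0],[0,0,0,0,0,0,0]]'; python3 - <<'E'
from cell import robot
import cv2
for n in("scene","top"):
    p=robot.snapshot(n);r=(slice(190,340),slice(300,500)) if n=="scene" else (slice(165,315),slice(300,500))
    cv2.imwrite(f"pics/{n}2.png",cv2.resize(p["color"][r][:,:,::-1],(800,600),interpolation=cv2.INTER_CUBIC))
E
```

```text
time: 4.15
eef_pos: [0.4581, -0.263, 0.1401]
ee_rot: [-1.571, 0.0, -0.0]
wrist_force: [0.4, -0.3, 0.2]
width: 0.0421
```

View pics/scene2.png

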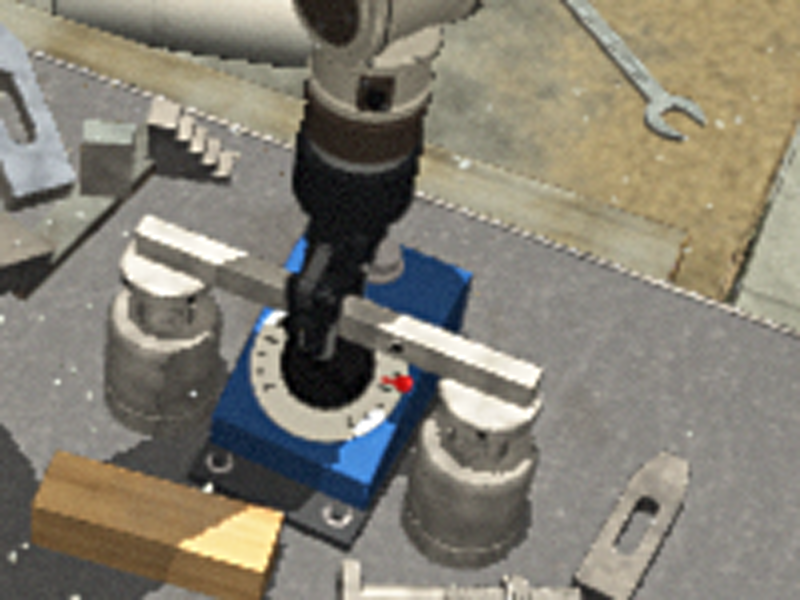

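The gripper now straddles the bar at its middle, and the fingers at about (318,330) in the crop sit above the knob. No contact force shows. I'll close on the bar.

```bash
python3 -m creep '[[0,0,0,0,0,0,-0.2],[0,0,0,0,0,0,-0.4],[0,0,0,0,0,0,-0.6],[0,0,0,0,0,0,-1],[0,0,0,0,0,0,-1],[0,0,0,0,0,0,-1],[0,0,0,0,0,0,-1]]' 90
python3 -m creep '[[0,0,0,0,-2,0,-1],[0,0,0,0,-3,0,-1],[0,0,0,0,-5,0,-1],[0,0,0,0,-5,0,-1],[0,0,0,0,0,0,-1]]'
```

```text
time: 4.95
eef_pos: [0.4589, -0.2632, 0.141]
ee_rot: [-1.571, -0.002, 0.0]
wrist_force: [1.2, 0.7, 6.0]
width: 0.0166
time: 5.45
eef_pos: [0.4585, -0.2632, 0.1557]
ee_rot: [-1.571, -0.0, 0.0]
wrist_force: [0.5, -0.2, -7.2]
width: 0.0164
```

```bash
python3 -m creep '[[0,0,0,0,-10,0,-1],[0,0,0,0,-20,0,-1],[0,0,0,0,-20,0,-1],[0,0,0,0,-20,0,-1],[0,0,0,0,-20,0,-1],[0,0,0,0,-10,0,-1],[0,0,0,0,0,0,-1]]'
python3 - <<'E'
from h import *
from cell import robot
for n in("scene","top"):
    p=robot.snapshot(n);cv2.imwrite(f"pics/{n}3.png",p["color"][:,:,::-1]);np.savez(f"{n}3.npz",**p)
    W=cloud(p);H=hsv(p);h,s=H[...,0],H[...,1];x,y,z=W[...,0],W[...,1],W[...,2]
    m=(h>5)&(h<22)&(s>180)&(x>.3)&(x<.65)&(y>.2)&(y<.6)&(z<.1)
    P=W[m];print(n,m.sum())
    if m.sum()>50:
        B=P[abs(P[:,2]-.008)<.004];print("base",len(B),rect(B)); C=P[P[:,2]>.03];print("cheeks",len(C),rect(C),C[:,2].max())
    m=(x>.2)&(x<.65)&(y>-.1)&(y<.5)&(z<.3)
    print("tall pts",W[m&(z>.06)].round(2)[::40].tolist()[:20])
E
```

```text
time: 6.15
eef_pos: [0.4592, -0.2635, 0.2573]
ee_rot: [-1.573, -0.004, 0.0]
wrist_force: [0.1, -0.2, -7.9]
width: 0.0166
scene 0
tall pts [[0.58, 0.23, 0.18], [0.59, 0.21, 0.17], [0.56, 0.23, 0.18], [0.58, 0.22, 0.16], [0.59, 0.2, 0.16], [0.59, 0.17, 0.17], [0.56, 0.15, 0.19], [0.52, 0.19, 0.19], [0.53, 0.17, 0.19], [0.55, 0.15, 0.19], [0.5, 0.17, 0.2], [0.53, 0.15, 0.18], [0.49, 0.16, 0.21], [0.56, 0.18, 0.14], [0.61, 0.22, 0.08], [0.61, 0.23, 0.08], [0.49, 0.15, 0.19], [0.46, 0.15, 0.22], [0.5, 0.21, 0.16], [0.61, 0.07, 0.13]]
top 1346
base 879 (array([463.2, 342.8]), array([ 60.4, 167.7]), 77.98)
cheeks 144 (array([462.7, 343.8]), array([ 53.1, 135.2]), 77.89) 0.06311283163107895
tall pts [[0.65, 0.46, 0.09], [0.65, 0.46, 0.07], [0.64, -0.03, 0.06], [0.62, 0.1, 0.14], [0.61, 0.17, 0.18], [0.6, 0.2, 0.17], [0.63, 0.0, 0.07], [0.61, 0.1, 0.14], [0.6, 0.22, 0.18], [0.61, 0.08, 0.13], [0.6, 0.21, 0.17], [0.61, 0.06, 0.13], [0.59, 0.2, 0.17], [0.61, 0.05, 0.12], [0.59, 0.2, 0.17], [0.6, 0.05, 0.13], [0.59, 0.2, 0.17], [0.6, 0.04, 0.12], [0.59, 0.2, 0.16], [0.6, 0.04, 0.12]]
```

View pics/scene3.png

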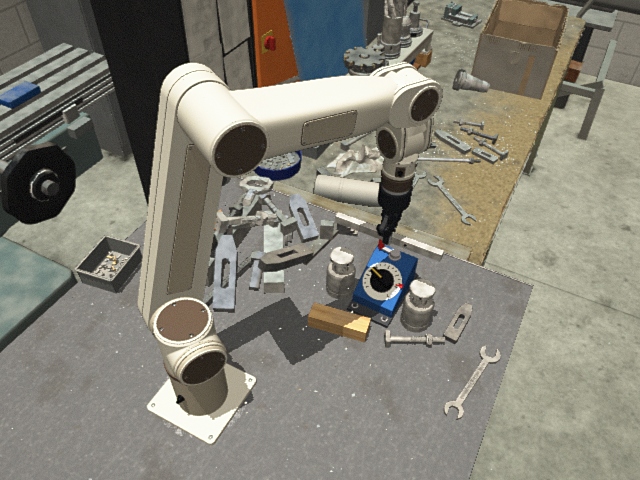

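View pics/top3.png

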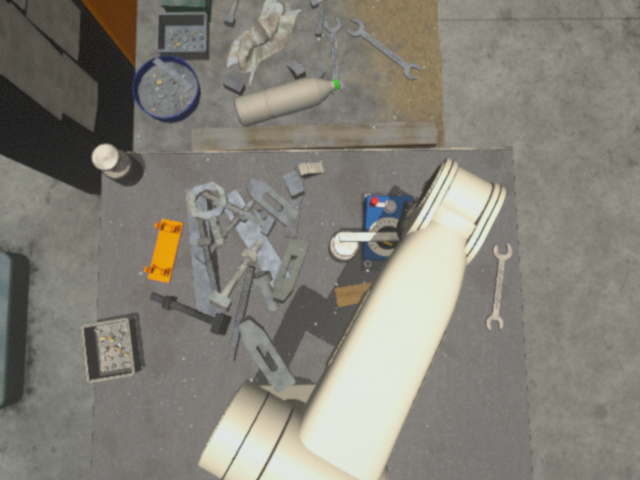

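```bash
python3 - <<'E'
from h import *
from cell import robot
W=cloud(load("top3.npz"));x,y,z=W[...,0],W[...,1],W[...,2]
for a in np.arange(0,.5,.1):
  print([round(float(np.nanmax(np.where((y>a)&(y<a+.1)&(x>b)&(x<b+.1),z,0))),3) for b in np.arange(.15,.75,.1)])
s=robot.state()
rows(s,[.463,.343,.335],[-np.pi/2,0,np.radians(77.95)])
E
```

```text
[0.77, 0.268, 0.227, 0.203, 0.14, 0.043]
[0.213, 0.272, 0.251, 0.223, 0.194, 0.008]
[0.007, 0.2, 0.156, 0.196, 0.186, 0.01]
[0.061, 0.156, 0.063, 0.12, 0.006, 0.008]
[0.128, 0.066, 0.006, 0.131, 0.087, 0.156]
turn [-5.000e-02 -7.794e+01 -2.000e-02] shift(before turn axes) [  5.  -80.  605.8] shift(after) [593.5 -80.2 121.6]
```

```bash
python3 - <<'E'
from h import *
W=cloud(load("top3.npz"))
z=W[...,2]
m=(W[...,0]>.28)&(W[...,0]<.64)&(W[...,1]>.22)&(W[...,1]<.48)&(z>.04)
v,u=np.nonzero(m);print(len(u));
for i in range(0,len(u),8):print(u[i],v[i],W[v[i],u[i]].round(3))
p=load("top3.npz");zz=np.clip(np.nan_to_num(z)/.3,0,1)*255
cv2.imwrite("pics/z3.png",cv2.resize(cv2.applyColorMap(zz.astype(np.uint8),2)[150:400,80:350],(648,600),interpolation=0))
E
```

```text
1886
194 187 [0.599 0.223 0.175]
192 189 [0.618 0.255 0.072]
189 190 [0.615 0.262 0.075]
186 191 [0.612 0.269 0.077]
194 191 [0.59  0.224 0.17 ]
192 192 [0.588 0.229 0.172]
190 193 [0.585 0.234 0.172]
188 194 [0.604 0.264 0.076]
186 195 [0.601 0.27  0.076]
194 195 [0.58  0.223 0.173]
191 196 [0.576 0.229 0.178]
202 196 [0.599 0.228 0.074]
193 197 [0.574 0.225 0.175]
186 198 [0.593 0.27  0.075]
194 198 [0.572 0.223 0.173]
203 198 [0.593 0.225 0.076]
192 199 [0.569 0.227 0.179]
200 199 [0.591 0.234 0.071]
189 200 [0.566 0.233 0.183]
197 200 [0.587 0.24  0.079]
205 200 [0.588 0.221 0.07 ]
193 201 [0.565 0.226 0.173]
201 201 [0.585 0.231 0.073]
191 202 [0.561 0.229 0.179]
199 202 [0.583 0.236 0.074]
189 203 [0.559 0.234 0.179]
198 203 [0.58  0.239 0.073]
188 204 [0.557 0.237 0.177]
197 204 [0.577 0.24  0.077]
187 205 [0.555 0.239 0.177]
196 205 [0.575 0.244 0.072]
204 205 [0.574 0.222 0.077]
194 206 [0.552 0.221 0.179]
204 206 [0.572 0.223 0.07 ]
194 207 [0.549 0.222 0.178]
204 207 [0.569 0.222 0.076]
194 208 [0.546 0.221 0.183]
187 209 [0.544 0.238 0.181]
200 209 [0.563 0.232 0.079]
190
[... 4809 characters left out ...]

170 307 [0.311 0.278 0.165]
178 307 [0.311 0.257 0.175]
186 307 [0.311 0.236 0.182]
199 307 [0.308 0.231 0.077]
165 308 [0.309 0.289 0.168]
173 308 [0.309 0.271 0.166]
182 308 [0.309 0.245 0.182]
190 308 [0.309 0.227 0.182]
201 308 [0.306 0.226 0.077]
170 309 [0.306 0.281 0.158]
178 309 [0.307 0.257 0.175]
186 309 [0.307 0.236 0.184]
197 309 [0.303 0.237 0.072]
168 310 [0.304 0.284 0.163]
181 310 [0.304 0.25  0.175]
189 310 [0.304 0.228 0.184]
202 310 [0.3   0.224 0.074]
184 311 [0.302 0.241 0.182]
199 311 [0.298 0.231 0.076]
184 312 [0.3   0.241 0.181]
192 312 [0.299 0.22  0.188]
189 313 [0.297 0.228 0.183]
191 314 [0.295 0.223 0.185]
123 318 [0.282 0.434 0.054]
121 319 [0.28  0.437 0.059]
```

View pics/z3.png

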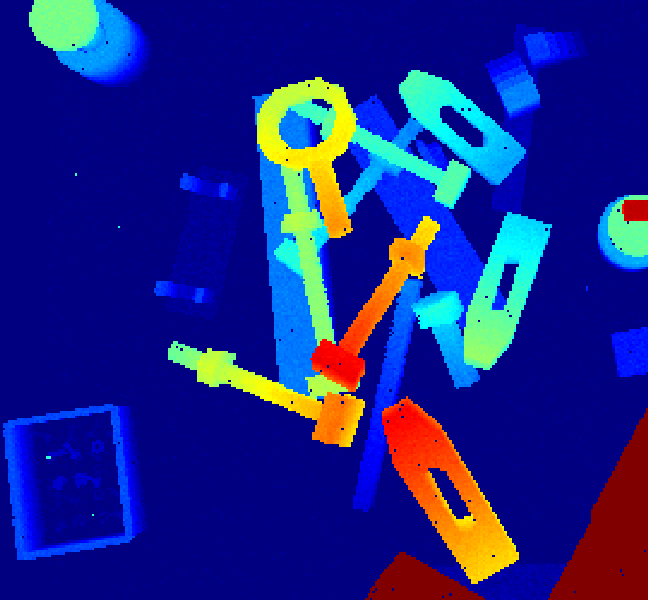

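```bash
python3 - <<'E'
from h import *
from cell import robot
s=robot.state();a=s["q"][0];print(s["q"],np.hypot(*s["eef_pos"][:2]),s["eef_pos"][2])
for n in("top3.npz","scene3.npz"):
    W=cloud(load(n)).reshape(-1,3);W=W[np.isfinite(W).all(1)]
    r=W[:,0]*np.cos(a)+W[:,1]*np.sin(a);t=-W[:,0]*np.sin(a)+W[:,1]*np.cos(a)
    m=(abs(t)<.09)&(W[:,2]>.3)
    print(n)
    for b in np.arange(-.1,.65,.05):
        k=m&(r>b)&(r<b+.05)
        if k.sum():print(round(b+.025,3),np.percentile(W[k,2],[1,50,99]).round(3),np.percentile(t[k],[1,99]).round(3))
E
```

```text
[-5.20926046e-01  2.89042731e-01  1.30526613e-01  1.41312253e+00
 -1.84117178e-05  1.04975622e+00] 0.5280222128748003 0.25475265946282555
top3.npz
0.125 [0.755 0.763 0.767] [0.024 0.09 ]
0.175 [0.713 0.751 0.765] [-0.056  0.089]
0.225 [0.697 0.742 0.748] [-0.05   0.055]
0.275 [0.689 0.735 0.74 ] [-0.053  0.056]
0.325 [0.679 0.728 0.734] [-0.053  0.055]
0.375 [0.679 0.722 0.727] [-0.048  0.053]
0.425 [0.678 0.714 0.72 ] [-0.043  0.049]
0.475 [0.565 0.705 0.711] [-0.042  0.045]
0.525 [0.407 0.701 0.708] [-0.042  0.047]
0.575 [0.322 0.69  0.7  ] [-0.042  0.046]
scene3.npz
-0.075 [0.3   0.306 0.31 ] [-0.033  0.024]
-0.025 [0.301 0.309 0.44 ] [-0.056  0.088]
0.025 [0.302 0.395 0.598] [-0.053  0.088]
0.075 [0.306 0.597 0.745] [-0.063  0.087]
0.125 [0.423 0.732 0.766] [-0.065  0.085]
0.175 [0.67  0.747 0.763] [-0.065  0.083]
0.225 [0.669 0.735 0.748] [-0.056  0.04 ]
0.275 [0.661 0.728 0.74 ] [-0.057  0.038]
0.325 [0.655 0.721 0.733] [-0.056  0.038]
0.375 [0.649 0.715 0.727] [-0.055  0.036]
0.425 [0.647 0.705 0.72 ] [-0.051  0.028]
0.475 [0.327 0.588 0.71 ] [-0.046  0.039]
0.525 [0.32  0.581 0.708] [-0.048  0.037]
0.575 [0.316 0.601 0.698] [-0.047  0.028]
```

```bash
python3 -m creep '[[0,-4,0,0,-12,0,-1],[0,-8,0,0,-15,0,-1],[0,-8.5,0,0,-15,0,-1],[0,-8.5,0,0,-15,0,-1],[0,-8.5,0,0,-15,0,-1],[0,-8.5,0,0,-15,0,-1],[0,-8.5,0,0,-15,0,-1],[0,-8.5,0,0,0,0,-1],[0,-8.5,0,0,0,0,-1],[0,-6.5,0,0,0,0,-1]]'
python3 -m creep '[[0,0,0,12,0,2.4,-1],[0,0,0,25,0,5,-1],[0,0,0,34,0,7,-1],[0,0,0,34,0,7,-1],[0,0,0,34,0,7,-1],[0,0,0,34,0,7,-1],[0,0,0,34,0,7,-1],[0,0,0,34,0,7,-1],[0,0,0,34,0,7,-1],[0,0,0,34,0,7,-1]]'
python3 - <<'E'
from h import *
from cell import robot
rows(robot.state(),[.463,.343,.35],[-np.pi/2,0,np.radians(77.95)])
E
```

```text
time: 7.25
eef_pos: [0.4579, -0.2627, 0.3556]
ee_rot: [-1.568, -0.001, 1.367]
wrist_force: [-0.1, -0.3, -8.2]
width: 0.0164
time: 8.25
eef_pos: [0.4594, 0.0544, 0.3564]
ee_rot: [-1.569, 0.0, 1.36]
wrist_force: [0.8, 0.2, -8.0]
width: 0.0164
turn [-0.11 -0.04 -0.01] shift(before turn axes) [283.    6.5  56.9] shift(after) [283.    6.4  56.7]
```

```bash

python3 -m creep '[[0,0,0,34,0,6.8,-1],[0,0,0,34,0,6.8,-1],[0,0,0,34,0,6.8,-1],[0,0,0,34,0,6.8,-1],[0,0,0,34,0,6.8,-1],[0,0,0,34,0,6.8,-1],[0,0,0,34,0,6.8,-1],[0,0,0,25,0,5,-1],[0,0,0,15,0,3,-1],[0,0,0,0,0,0,-1]]'
python3 - <<'E'
from h import *
from cell import robot
s=robot.state()
p=robot.snapshot("scene");cv2.imwrite("pics/scene4.png",p["color"][:,:,::-1]);np.savez("scene4.npz",**p)
p=robot.snapshot("top");cv2.imwrite("pics/top4.png",p["color"][:,:,::-1]);np.savez("top4.npz",**p)
rows(s,[.463,.343,.1],[-np.pi/2,0,np.radians(77.95)])
E
```

```text
time: 9.25
eef_pos: [0.4625, 0.3386, 0.3551]
ee_rot: [-1.568, 0.001, 1.363]
wrist_force: [-0.5, -0.5, -9.1]
width: 0.0166
turn [-0.18  0.16 -0.09] shift(before turn axes) [  4.7 255.1  -0.4] shift(after) [  4.4 255.1   0.4]
```

View pics/scene4.png

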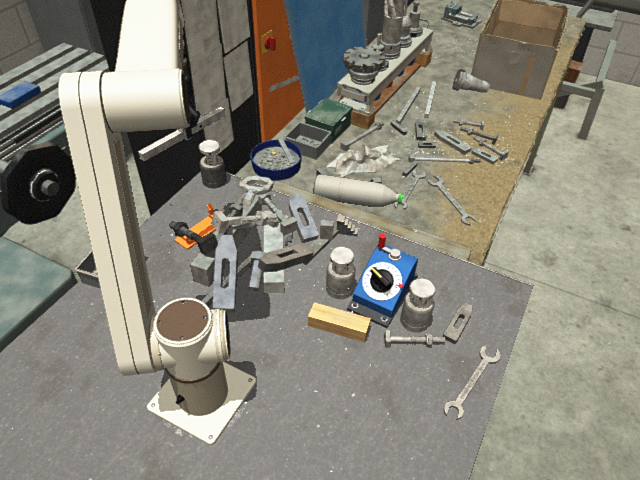

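View pics/top4.png

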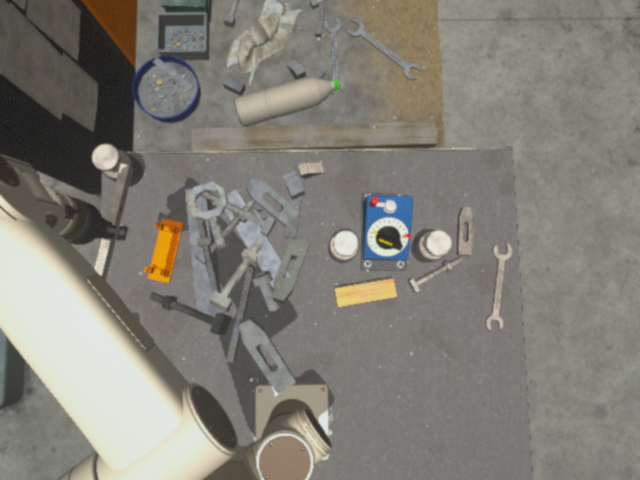

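The bar hangs level in the gripper above the cradle, and in the top view it spans (130,165) to (103,270) with perspective. The unit is now clear. I'll lower to just above the cheeks and check the alignment.

```bash

python3 -m creep '[[-0.2,0.2,0,4.5,15,0.2,-1],[0,0,0,0,30,0,-1],[0,0,0,0,40,0,-1],[0,0,0,0,40,0,-1],[0,0,0,0,40,0,-1],[0,0,0,0,40,0,-1],[0,0,0,0,30,0,-1],[0,0,0,0,25,0,-1],[0,0,0,0,20,0,-1],[0,0,0,0,0,0,-1]]'
python3 - <<'E'
from h import *
from cell import robot
s=robot.state()
p=robot.snapshot("scene");cv2.imwrite("pics/scene5.png",cv2.resize(p["color"][150:300,130:330,::-1],(800,600),interpolation=cv2.INTER_CUBIC));np.savez("scene5.npz",**p)
p=robot.snapshot("top");cv2.imwrite("pics/top5.png",cv2.resize(p["color"][180:330,60:260,::-1],(800,600),interpolation=cv2.INTER_CUBIC));np.savez("top5.npz",**p)
rows(s,[.463,.343,.06],[-np.pi/2,0,np.radians(77.95)])
W=cloud(p);x,y,z=W[...,0],W[...,1],W[...,2];H=hsv(p)
m=(x>.3)&(x<.65)&(y>.27)&(y<.42)&(abs(z-.1)<.014)&(H[...,1]<80)
P=W[m];print(m.sum(),np.percentile(P[:,2],[5,50,95]))
k=np.polyfit(P[:,0],P[:,1],1);print("bar line y at .463",np.polyval(k,.463),"angle",np.degrees(np.arctan(k[0])),P[:,0].min(),P[:,0].max(),rect(P))
E
```

```text
time: 10.35
eef_pos: [0.4628, 0.3373, 0.0738]
ee_rot: [-1.569, 0.006, 1.356]
wrist_force: [-1.0, 0.1, -8.6]
width: 0.0165
turn [-0.12 -0.26 -0.37] shift(before turn axes) [ 5.7 13.7  1. ] shift(after) [ 5.6 13.8  1. ]
638 [0.0915322  0.1006923  0.10473499]
bar line y at .463 0.33572935913404617 angle -12.053856654483093 0.36356013742957266 0.5993366274150127 (array([482.1, 331.1]), array([ 25. , 240.4]), 77.47)
```

View pics/scene5.png

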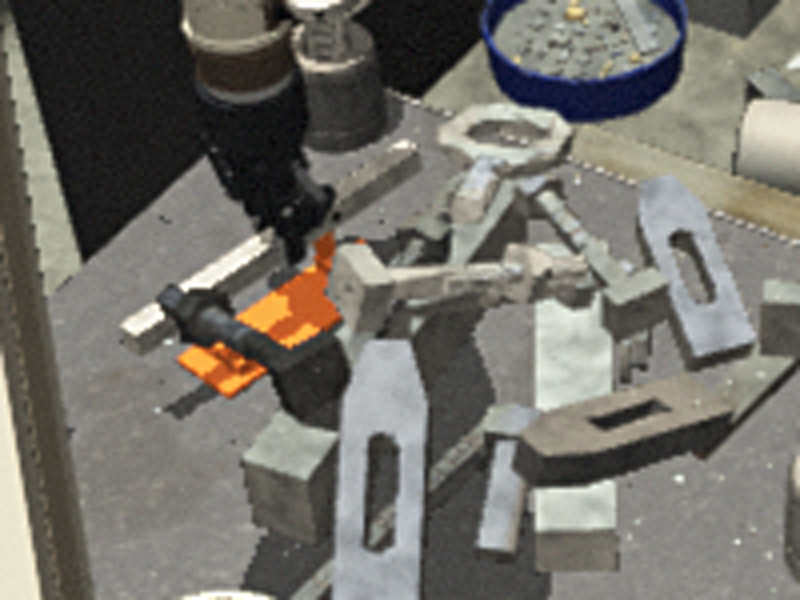

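View pics/top5.png

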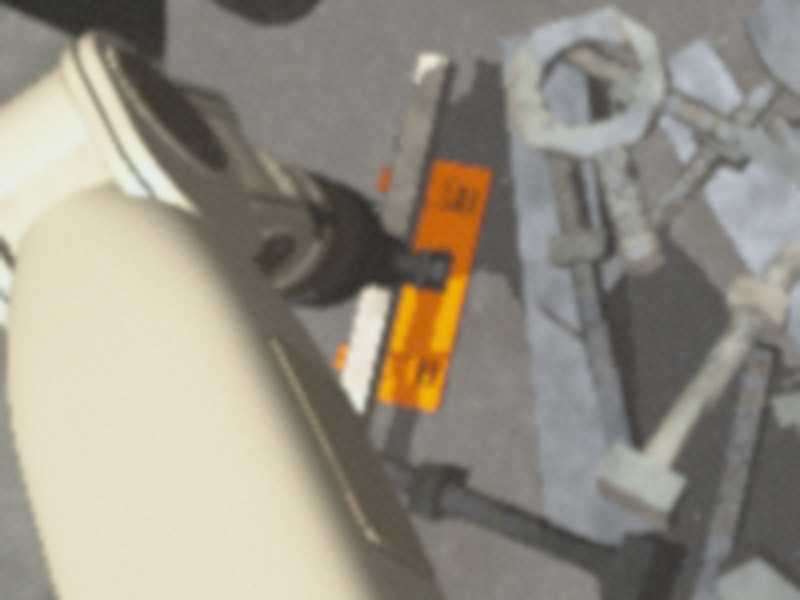

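The bar is about 6 mm short of the cradle centreline, shifted toward the robot's right; I'll correct that and look again.

```bash

python3 -m creep '[[-0.1,-0.2,-0.3,3,5,0.5,-1],[0,0,0,2.7,5,0.5,-1],[0,0,0,0,0,0,-1],[0,0,0,0,0,0,-1]]'
python3 - <<'E'
from h import *
from cell import robot
s=robot.state();rows(s,[.463,.343,.06],[-np.pi/2,0,np.radians(77.95)])
p=robot.snapshot("top");s=robot.state();rows(s,[.463,.343,.06],[-np.pi/2,0,np.radians(77.95)]);print(s["eef_pos"])
W=cloud(p);x,y,z=W[...,0],W[...,1],W[...,2];H=hsv(p)
zt=s["eef_pos"][2]+.027
m=(x>.3)&(x<.65)&(y>.27)&(y<.42)&(abs(z-zt+.0015)<.004)&(H[...,1]<80)&(abs(x-.463)>.035)
P=W[m];print(m.sum(),np.median(P[:,2]),zt)
k=np.polyfit(P[:,0],P[:,1],1);print("bar line y at .463",np.polyval(k,.463),"angle",np.degrees(np.arctan(k[0])),P[:,0].min(),P[:,0].max(),rect(P))
cv2.imwrite("pics/top6.png",cv2.resize(p["color"][180:330,60:260,::-1],(800,600),interpolation=cv2.INTER_CUBIC))
E
```

```text
time: 10.85
eef_pos: [0.4658, 0.3462, 0.0676]
ee_rot: [-1.576, -0.005, 1.362]
wrist_force: [1.6, 0.0, -9.1]
width: 0.0162
turn [0.31 0.07 0.31] shift(before turn axes) [-3.7  7.6  2.1] shift(after) [-3.7  7.6  2. ]
turn [0.32 0.06 0.31] shift(before turn axes) [-3.7  7.6  2.2] shift(after) [-3.7  7.6  2.1]
[0.46583439 0.34615247 0.06761416]
402 0.09326148483558006 0.09461415504687173
bar line y at .463 0.3449355853713423 angle -11.859698764040242 0.3711394635593207 0.600798349377518 (array([487.2, 340.3]), array([ 19.8, 234.2]), 77.92)
```

View pics/top6.png

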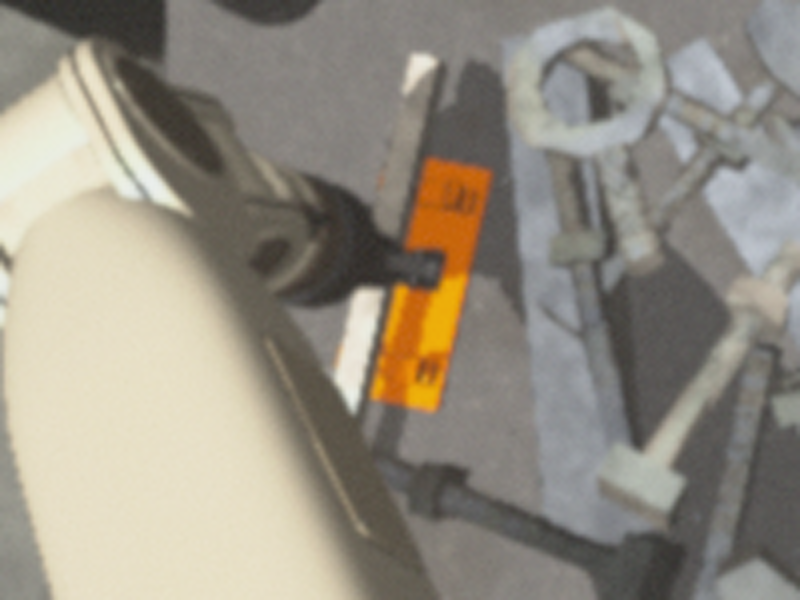

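```bash

python3 -m creep '[[0.15,0,0.15,-2.3,4,1.5,-1],[0,0,0,0,3,0,-1],[0,0,0,0,0,0,-1],[0,0,0,0,0,0,-1]]'
cat > chk.py <<'E'
from h import *
from cell import robot
def chk():
    p=robot.snapshot("top");s=robot.state();rows(s,[.463,.3445,.06],[-np.pi/2,0,np.radians(77.95)]);print(s["eef_pos"],s["wrist_force"])
    W=cloud(p);x,y,z=W[...,0],W[...,1],W[...,2];H=hsv(p)
    zt=s["eef_pos"][2]+.027
    m=(x>.3)&(x<.65)&(y>.27)&(y<.42)&(abs(z-zt+.0015)<.004)&(H[...,1]<80)&(abs(x-.463)>.035)
    P=W[m];k=np.polyfit(P[:,0],P[:,1],1);print(m.sum(),np.median(P[:,2]),zt,"bar line y at .463",np.polyval(k,.463),"angle",np.degrees(np.arctan(k[0])),P[:,0].min(),P[:,0].max(),rect(P))
    return p
E
python3 - <<'E'
from chk import *
chk();chk()
E
```

```text
time: 11.3
eef_pos: [0.4638, 0.3439, 0.0601]
ee_rot: [-1.573, -0.002, 1.361]
wrist_force: [0.4, -0.7, -7.6]
width: 0.0163
turn [0.15 0.05 0.15] shift(before turn axes) [0.2 0.2 1. ] shift(after) [0.2 0.2 1. ]
[0.46390129 0.34405549 0.06021667] [ 0.69723618 -0.91906115 -7.83488398]
394 0.08558104079969442 0.08721667363396494 bar line y at .463 0.3422838485579293 angle -11.807323979952821 0.3712241965246787 0.6002892331635161 (array([486.2, 338.3]), array([ 20.5, 231.6]), 77.95)
turn [0.16 0.05 0.16] shift(before turn axes) [0.2 0.4 1.1] shift(after) [0.2 0.4 1.1]
[0.46399982 0.34412552 0.06035717] [-0.51858974 -1.00429524 -8.56519669]
397 0.08593668191809067 0.08735717089593924 bar line y at .463 0.3423216978010747 angle -11.726312354278527 0.36874333710795054 0.5999787221058714 (array([485.2, 338.5]), array([ 19.8, 234.7]), 77.84)
```

Aligned to within a millimetre. I'll lower it 41 mm in small steps.

```bash

python3 -m creep '[[0,0,0,0.3,6,0,-1],[0,0,0,0,6,0,-1],[0,0,0,0,6,0,-1],[0,0,0,0,6,0,-1],[0,0,0,0,4,0,-1],[0,0,0,0,0,0,-1]]'
python3 -m creep '[[0,0,0,0,4,0,-1],[0,0,0,0,3,0,-1],[0,0,0,0,2,0,-1],[0,0,0,0,0,0,-1],[0,0,0,0,0,0,-1]]'
```

```text
time: 12.0
eef_pos: [0.4634, 0.3439, 0.0312]
ee_rot: [-1.572, -0.001, 1.361]
wrist_force: [-0.0, -0.1, -8.0]
width: 0.0162
time: 12.5
eef_pos: [0.4641, 0.3445, 0.0234]
ee_rot: [-1.574, -0.003, 1.361]
wrist_force: [-0.5, -1.0, -8.6]
width: 0.0163
```

```bash

python3 -m creep '[[0,0,0,0,2,0,-1],[0,0,0,0,1,0,-1],[0,0,0,0,0,0,-1]]'
python3 -m creep '[[0,0,0,0,1,0,-1],[0,0,0,0,0,0,-1],[0,0,0,0,0,0,-1]]'
```

```text
time: 12.8
eef_pos: [0.4639, 0.3443, 0.0201]
ee_rot: [-1.573, -0.002, 1.361]
wrist_force: [0.3, 0.1, -8.9]
width: 0.0167
time: 13.1
eef_pos: [0.4641, 0.3445, 0.0193]
ee_rot: [-1.573, -0.003, 1.361]
wrist_force: [0.1, -0.4, -8.6]
width: 0.0163
```

```bash

python3 -m creep '[[0,0,0,0,1,0,-1],[0,0,0,0,0,0,-1],[0,0,0,0,0,0,-1]]'
python3 -m creep '[[0,0,0,0,1,0,-1],[0,0,0,0,0,0,-1],[0,0,0,0,0,0,-1]]'
python3 -m creep '[[0,0,0,0,1,0,-1],[0,0,0,0,0,0,-1],[0,0,0,0,0,0,-1]]'
python3 - <<'E'
from chk import *
p=chk();cv2.imwrite("pics/top7.png",cv2.resize(p["color"][180:330,60:260,::-1],(800,600),interpolation=cv2.INTER_CUBIC))
E
```

```text
time: 13.4
eef_pos: [0.4641, 0.3445, 0.0191]
ee_rot: [-1.574, -0.003, 1.361]
wrist_force: [-2.5, -1.6, 1.7]
width: 0.0165
time: 13.7
eef_pos: [0.4642, 0.3445, 0.0191]
ee_rot: [-1.574, -0.003, 1.361]
wrist_force: [-4.4, -3.5, 6.8]
width: 0.0164
time: 14.0
eef_pos: [0.4642, 0.3445, 0.019]
ee_rot: [-1.574, -0.004, 1.361]
wrist_force: [-5.8, -4.5, 13.2]
width: 0.0167
turn [0.21 0.06 0.21] shift(before turn axes) [ -0.1 -40.9   1. ] shift(after) [ -0.3 -40.9   1.1]
[0.4641732  0.34451362 0.01906705] [-5.26892404 -4.88556393 13.33563784]
380 0.04437536779437534 0.04606704850034202 bar line y at .463 0.3430510315399597 angle -11.820426814030068 0.3617301292057913 0.6012598449813993 (array([482.3, 339.8]), array([ 20. , 242.3]), 77.89)
```

View pics/top7.png

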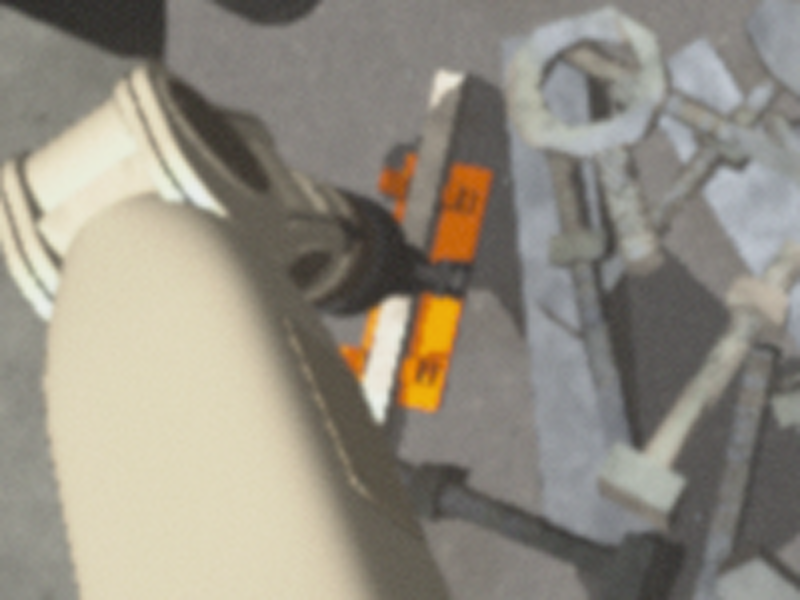

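The bar is seated, with its top at 46 mm as expected. I'll release it and retreat upward.

```bash

python3 -m creep '[[0,0,0,0,-2,0,-1],[0,0,0,0,0,0,-0.6],[0,0,0,0,0,0,-0.3],[0,0,0,0,0,0,-0.1],[0,0,0,0,0,0,-0.1],[0,0,0,0,0,0,-0.1]]'
python3 -m creep '[[0,0,0,0,-5,0,-0.1],[0,0,0,0,-15,0,-0.1],[0,0,0,0,-30,0,-0.1],[0,0,0,0,-40,0,-0.1],[0,0,0,0,-45,0,-0.1],[0,0,0,0,-45,0,-0.1],[0,0,0,0,-45,0,-0.1],[0,0,0,0,-45,0,-0.1],[0,0,0,0,-40,0,-0.1],[0,0,0,0,-20,0,-0.1]]'
python3 - <<'E'
from h import *
from cell import robot
p=robot.snapshot("top");cv2.imwrite("pics/top8.png",cv2.resize(p["color"][165:315,60:260,::-1],(800,600),interpolation=cv2.INTER_CUBIC))
W=cloud(p);x,y,z=W[...,0],W[...,1],W[...,2];H=hsv(p)
m=(x>.3)&(x<.65)&(y>.29)&(y<.4)&(abs(z-.0445)<.004)&(H[...,1]<80);print(rect(W[m]),np.median(z[m]))
P=W[m];c=P-P.mean(0);print(np.linalg.svd(c,full_matrices=False)[2][2])
cv2.imwrite("pics/top8u.png",cv2.resize(p["color"][180:277,345:475,::-1],(800,597),interpolation=cv2.INTER_CUBIC));np.savez("top8.npz",**p)
p=robot.snapshot("scene");cv2.imwrite("pics/scene8u.png",cv2.resize(p["color"][225:330,320:460,::-1],(800,600),interpolation=cv2.INTER_CUBIC));np.savez("scene8.npz",**p)
E
```

```text
time: 14.65
eef_pos: [0.4645, 0.3448, 0.0184]
ee_rot: [-1.574, -0.003, 1.361]
wrist_force: [-0.7, -0.6, 0.7]
width: 0.0384
time: 15.65
eef_pos: [0.4637, 0.3443, 0.3535]
ee_rot: [-1.578, -0.008, 1.361]
wrist_force: [-0.3, -0.2, 0.7]
width: 0.0388
(array([463.8, 343.5]), array([ 21.6, 279.5]), 78.01) 0.044266861380430234
[-0.00190578 -0.00816301 -0.99996487]
```

View pics/top8.png

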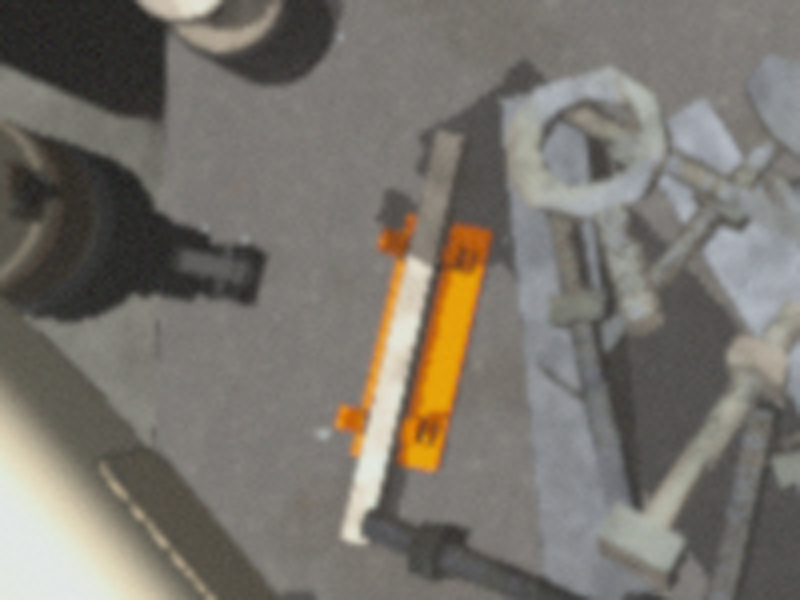

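View pics/top8u.png

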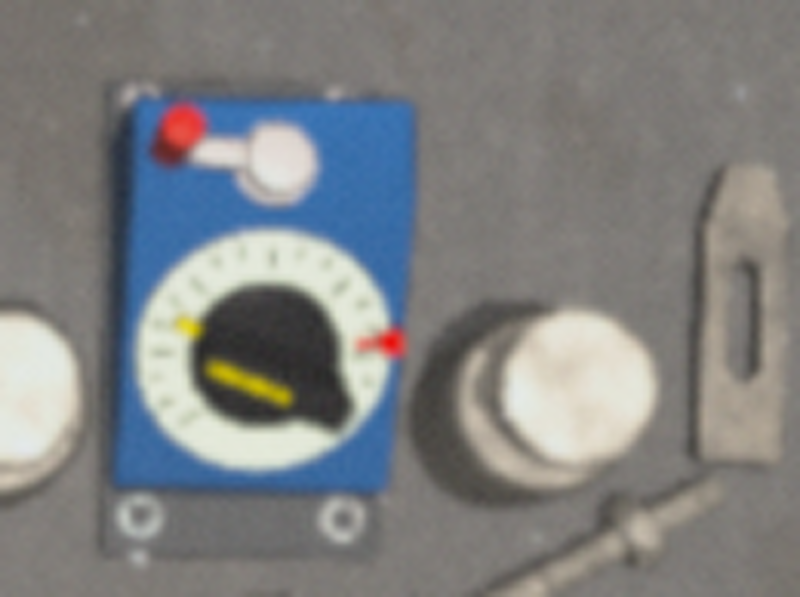

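View pics/scene8u.png

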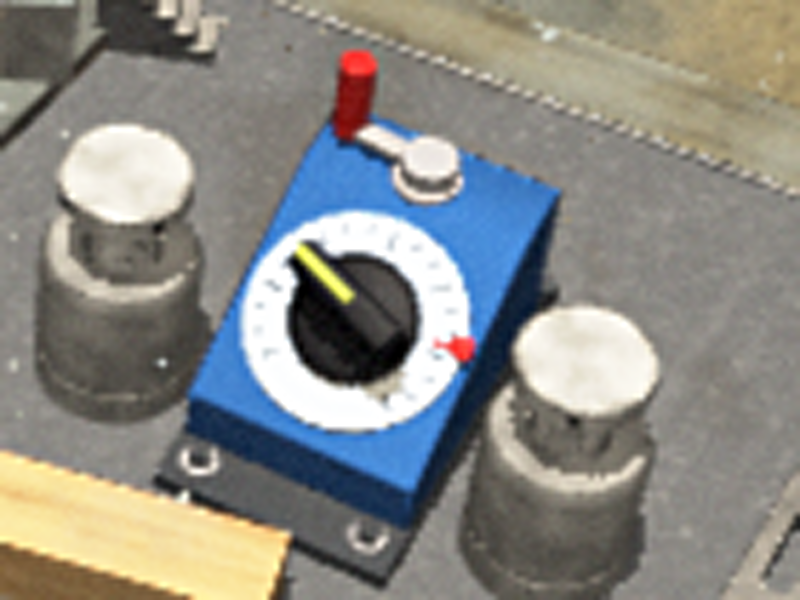

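Bar: centre (463.8, 343.5), level, top 46 mm, so it is in the cradle. Top crop: pointer at (188,328), grip line (210,368)→(290,398), red mark at (390,342). Scene crop: grip line (300,250)→(350,300), mark at (460,350), so the mark is a little right of the cross-slope direction. Now the dial geometry.

```bash
cat > dial.py <<'E'
from h import *
from scipy.optimize import least_squares
def dial(files=("top8.npz","scene8.npz"),verbose=True):
    out={}
    for n in files:
        p=load(n);W=cloud(p);H=hsv(p);h,s,v=H[...,0],H[...,1],H[...,2];x,y,z=W[...,0],W[...,1],W[...,2]
        box=(x>.4)&(x<.58)&(y>-.33)&(y<-.19)
        m=box&(s<60)&(v>150)&(z<.115)&(z>.03)
        P=W[m]
        for _ in range(5):
            c=P.mean(0);nn=np.linalg.svd(P-c,full_matrices=False)[2][2];nn*=np.sign(nn[2]);d=(P-c)@nn;P=P[abs(d)<.003]
        yaw=np.arctan2(nn[1],nn[0])
        print(n,len(P),"normal",nn.round(4),"tilt",np.degrees(np.arccos(nn[2])),"front az",np.degrees(yaw))
        out[n]=(P,c,nn)
    return out
if __name__=="__main__":
    o=dial()
    for n,(P,c,nn) in o.items():
        # in-plane coordinates, fit circle of the outer rim (fixed R=54) by hull
        up=np.array([0,0,1])-nn*nn[2];up/=np.linalg.norm(up);rt=np.cross(up,nn)
        q=np.c_[(P-c)@rt,(P-c)@up]*1000
        hull=cv2.convexHull(q.astype(np.float32))[:,0]
        f=least_squares(lambda a:np.hypot(hull[:,0]-a[0],hull[:,1]-a[1])-a[2],[0,0,54],loss='soft_l1');print("circle",f.x,np.abs(f.fun).mean())
        C=c+(rt*f.x[0]+up*f.x[1])/1000;print("dial centre",C.round(4),"grip",(C+.038*nn).round(4))
    for n in o:
        p=load(n);W=cloud(p);H=hsv(p);h,s,v=H[...,0],H[...,1],H[...,2];x,y,z=W[...,0],W[...,1],W[...,2]
        box=(x>.4)&(x<.58)&(y>-.35)&(y<-.19)
        for nm,m in (("yellow",box&(h>22)&(h<34)&(s>120)),("red",box&((h<6)|(h>174))&(s>140)&(x<.53)),("blackgrip",box&(v<70)&(z>.1)&(x<.52))):
            vv,uu=np.nonzero(m);print(n,nm,len(uu))
            if nm!="blackgrip":
                for a,b in zip(uu,vv):print("  ",a,b,W[b,a].round(4),H[b,a])
E
python3 dial.py
```

```text
top8.npz 528 normal [-0.4505  0.0348  0.8921] tilt 26.86299067488912 front az 175.57934772849788
scene8.npz 477 normal [-0.4721  0.025   0.8812] tilt 28.214361290842227 front az 176.9656599620604
circle [ 4.45762843 -8.09312131 54.19034697] 3.680925612041307
dial centre [ 0.4835 -0.2576  0.0775] grip [ 0.4664 -0.2563  0.1114]
circle [-0.73063955  1.51944091 54.29319425] 3.6418112020907
dial centre [ 0.4805 -0.2576  0.0763] grip [ 0.4626 -0.2567  0.1098]
top8.npz yellow 65
   374 232 [ 0.4941 -0.2217  0.0899] [ 28 176 217]
   375 232 [ 0.4942 -0.2244  0.0895] [ 28 188 221]
   376 232 [ 0.494  -0.2268  0.0906] [ 27 155 202]
   377 232 [ 0.4946 -0.2301  0.0856] [ 27 124 142]
   374 233 [ 0.4917 -0.2218  0.0887] [ 28 133 221]
   375 233 [ 0.4911 -0.2239  0.0928] [ 28 188 225]
   376 233 [ 0.4912 -0.2265  0.0921] [ 28 243 206]
   377 233 [ 0.4915 -0.2295  0.0896] [ 27 206 146]
   376 234 [ 0.4888 -0.2267  0.0901] [ 27 165 179]
   377 234 [ 0.4879 -0.2283  0.0973] [ 28 171 112]
   379 238 [ 0.4744 -0.2296  0.1226] [ 26 131  99]
   380 238 [ 0.474  -0.2317  0.1255] [ 26 139  99]
   378 239 
[... 5358 characters left out ...]
  0 170   3]
   399 284 [ 0.4814 -0.3068  0.0882] [  0 151 237]
   400 284 [ 0.4862 -0.3084  0.0841] [  1 158 253]
   398 285 [ 0.4838 -0.304   0.0799] [  1 165 249]
   399 285 [ 0.4863 -0.3061  0.0784] [  1 212 248]
   400 285 [ 0.482  -0.3099  0.0852] [  1 197 254]
   401 285 [ 0.483  -0.3124  0.0855] [  2 188 255]
   402 285 [ 0.4815 -0.3154  0.0889] [178 181 255]
   399 286 [ 0.4737 -0.3098  0.0897] [  0 192 251]
   400 286 [ 0.4803 -0.3109  0.0833] [  1 202 255]
   401 286 [ 0.4827 -0.313   0.082 ] [  1 189 255]
   402 286 [ 0.4851 -0.3151  0.0807] [175 193 213]
   400 287 [ 0.4798 -0.3115  0.08  ] [  1 209 243]
   401 287 [ 0.4778 -0.3147  0.084 ] [  1 195 255]
scene8.npz blackgrip 103
```

```bash
cat > dial2.py <<'E'
from h import *
from scipy.optimize import least_squares
ps={n:load(n) for n in("top8.npz","scene8.npz")}
p=ps["top8.npz"];cr=lambda u,v:(345+(u+.5)/6.154-.5,180+(v+.5)/6.155-.5)
A=ray(p,cr(133,100),.107);B=ray(p,cr(414,101),.107);print("deck back corners",A,B,"unit yaw",np.degrees(np.arctan2(*(A-B)[[1,0]]))-90,np.linalg.norm(A-B))
A=ray(p,cr(140,517),.016);B=ray(p,cr(342,519),.016);print("screws",A,B,np.degrees(np.arctan2(*(A-B)[[1,0]]))-90)
hulls={}
for n,p in ps.items():
    H=hsv(p);h,s,v=H[...,0],H[...,1],H[...,2]
    m=np.zeros((480,640),np.uint8);m[((s<75)&(v>120)).nonzero()]=255
    W=cloud(p);box=(W[...,0]>.42)&(W[...,0]<.56)&(W[...,1]>-.33)&(W[...,1]<-.19)&(W[...,2]<.115)&(W[...,2]>.04)
    m[~box]=0
    nl,lab,st,_=cv2.connectedComponentsWithStats(m)
    i=1+np.argmax(st[1:,4]);mm=(lab==i).astype(np.uint8)
    c=cv2.findContours(mm,cv2.RETR_EXTERNAL,cv2.CHAIN_APPROX_NONE)[0][0]
    hl=cv2.convexHull(c)[:,0].astype(float);e=cv2.fitEllipse(hl.astype(np.float32));print(n,st[i],"ellipse",np.round(e[0],2),np.round(e[1],2),round(e[2],1));hulls[n]=hl
def frame(yaw,tilt=np.radians(28)):
    n=np.array([-np.sin(tilt)*np.cos(yaw),-np.sin(tilt)*np.sin(yaw),np.cos(tilt)])
    up=np.array([np.cos(tilt)*np.cos(yaw),np.cos(tilt)*np.sin(yaw),np.sin(tilt)])
    return n,up,np.cross(up,n)  # right as seen looking on dial
def inplane(p,uv,C,n,off=0):
    out=[]
    for q in uv:
        o,d=ray(p,q);t=((C+n*off-o)@n)/(d@n);out.append(o+d*t-C)
    return np.array(out)
def res(a,names):
    n,up,rt=frame(a[3]);C=a[:3];r=[]
    for nm in names:
        q=inplane(ps[nm],hulls[nm],C,n);r.append((np.hypot(q@up,q@rt)-a[4])*1000)
    return np.concatenate(r+[[(a[4]-.0535)*500, np.degrees(a[3]+.025)*1.]])
if __name__=="__main__":
  for names in (["top8.npz"],["scene8.npz"],["top8.npz","scene8.npz"]):
    f=least_squares(lambda a:res(a,names),[.481,-.2576,.077,-.03,.0535],loss='soft_l1');a=f.x;n,up,rt=frame(a[3])
    print(names,"C",a[:3].round(4),"yaw",np.degrees(a[3]).round(2),"R",a[4].round(4),"rms",np.sqrt((f.fun**2).mean()).round(2))
  C=a[:3];print("grip",C+.038*n,"n",n)
  for nm,p in ps.items():
    H=hsv(p);h,s,v=H[...,0],H[...,1],H[...,2];W=cloud(p);x,y,z=W[...,0],W[...,1],W[...,2]
    box=(x>.4)&(x<.53)&(y>-.35)&(y<-.19)&(v>90)
    ang=lambda q:np.degrees(np.arctan2(q@rt,q@up))
    vv,uu=np.nonzero(box&((h<6)|(h>174))&(s>140));w=s[vv,uu].astype(float);c=np.array([[np.average(uu,weights=w),np.average(vv,weights=w)]])
    q=inplane(p,c,C,n,.008);print(nm,"red angle",ang(q),"r",np.hypot(q@up,q@rt))
    vv,uu=np.nonzero(box&(h>22)&(h<34)&(s>120)&(z>.11));w=s[vv,uu].astype(float)*v[vv,uu]
    q=inplane(p,np.c_[uu,vv].astype(float),C,n,.052);a_=np.average(q@rt,weights=w),np.average(q@up,weights=w)
    pc=np.c_[q@rt,q@up];pc=pc-pc.mean(0);dv=np.linalg.svd(pc,full_matrices=False)[2][0]
    print("line centroid (rt,up)",a_,"ang of centroid",np.degrees(np.arctan2(a_[0],a_[1])),"line dir",np.degrees(np.arctan2(dv[0],dv[1])))
  q=inplane(ps["top8.npz"],[(375.3,232.8)],C,n,.012);print("pointer",ang(q),np.hypot(q@up,q@rt))
E
python3 dial2.py
```

```text
deck back corners [ 0.58613752 -0.20205758  0.107     ] [ 0.58411761 -0.31986249  0.107     ] unit yaw -0.9823091888545861 0.11782222827927846
screws [ 0.41727435 -0.2106927   0.016     ] [ 0.41506213 -0.30038426  0.016     ] -1.4129021579834102
top8.npz [367 217  43  40 817] ellipse [387.49 236.38] [39.16 42.62] 74.3
scene8.npz [362 262  40  39 749] ellipse [381.69 280.97] [38.17 39.94] 70.0
['top8.npz'] C [ 0.4777 -0.2514  0.1202] yaw -1.69 R 0.0533 rms 0.41
['scene8.npz'] C [ 0.4617 -0.2632  0.0974] yaw -1.59 R 0.0533 rms 0.34
['top8.npz', 'scene8.npz'] C [ 0.4829 -0.2577  0.0725] yaw -2.96 R 0.0548 rms 1.05
grip [ 0.46510826 -0.25672767  0.1060472 ] n [-0.46884322  0.02428137  0.88294759]
top8.npz red angle [79.43739018] r [0.05442717]
line centroid (rt,up) (np.float64(-0.01226802034367872), np.float64(0.006505992929551991)) ang of centroid -62.0620385886152 line dir 111.14885139855488
scene8.npz red angle [82.5494272] r [0.05328752]
line centroid (rt,up) (np.float64(-0.011660345924766795), np.float64(0.0038083107800996733)) ang of centroid -71.91277651231374 line dir 110.74872983428861
pointer [-65.97005123] [0.03617961]
```

```bash
cat > dial3.py <<'E'
from dial2 import *
yaw=np.radians(-1.2);n,up,rt=frame(yaw)
def fit(names,verbose=True):
    dep=[];data={}
    for nm in names:
        p=ps[nm];H=hsv(p);h,s,v=H[...,0],H[...,1],H[...,2];W=cloud(p);x,y,z=W[...,0],W[...,1],W[...,2]
        box=(x>.42)&(x<.56)&(y>-.33)&(y<-.19)
        pale=box&(s<60)&(v>150)&(z<.115)&(z>.045);d0=np.median(W[pale]@n)+.0014*n[2]
        yel=box&(h>22)&(h<34)&(s>120)&(v>90)&(z>.11);d1=np.median(W[yel]@n)+.0014*n[2]
        print(nm,"plane from dial",d0.round(4),"from grip top-52",(d1-.052).round(4),W[pale].mean(0).round(4))
        dep+= [d0,d1-.052]
    D=np.mean(dep)
    Cs=[]
    for nm in names:
        def r(a):
            C=n*D+up*a[0]+rt*a[1];q=inplane(ps[nm],hulls[nm],C,n);return (np.hypot(q@up,q@rt)-a[2])*1000
        f=least_squares(r,[.46,.25,.053],loss='soft_l1');Cs.append(n*D+up*f.x[0]+rt*f.x[1]);print(nm,"C",Cs[-1].round(4),"R",f.x[2].round(4),np.sqrt((f.fun**2).mean()).round(2))
    return D,np.array(Cs)
def angs(Cs,names):
    for nm,C in zip(names,Cs):
        p=ps[nm];H=hsv(p);h,s,v=H[...,0],H[...,1],H[...,2];W=cloud(p);x,y,z=W[...,0],W[...,1],W[...,2]
        box=(x>.4)&(x<.53)&(y>-.35)&(y<-.19)&(v>90)
        vv,uu=np.nonzero(box&((h<6)|(h>174))&(s>140));w=s[vv,uu].astype(float)
        q=inplane(p,[[np.average(uu,weights=w),np.average(vv,weights=w)]],C,n,.0095);print(nm,"red",np.degrees(np.arctan2(q@rt,q@up)).round(2),np.hypot(q@up,q@rt).round(4))
        vv,uu=np.nonzero(box&(h>22)&(h<34)&(s>120)&(z>.108))
        q=inplane(p,np.c_[uu,vv].astype(float),C,n,.052);pc=np.c_[q@rt,q@up];m=pc.mean(0);dv=np.linalg.svd(pc-m,full_matrices=False)[2][0];dv*=np.sign(dv@m)
        print("  yellow centroid ang",np.degrees(np.arctan2(*m)).round(2),np.hypot(*m).round(4),"line dir",np.degrees(np.arctan2(*dv)).round(2),"offaxis mm",(1000*(m[0]*dv[1]-m[1]*dv[0])).round(1))
if __name__=="__main__":
    N=["top8.npz","scene8.npz"];D,Cs=fit(N);angs(Cs,N);C=Cs.mean(0);print("C",C,"grip",C+.038*n,"n",n)
E
python3 dial3.py|grep -v ellipse
```

```text
deck back corners [ 0.58613752 -0.20205758  0.107     ] [ 0.58411761 -0.31986249  0.107     ] unit yaw -0.9823091888545861 0.11782222827927846
screws [ 0.41727435 -0.2106927   0.016     ] [ 0.41506213 -0.30038426  0.016     ] -1.4129021579834102
top8.npz plane from dial -0.1601 from grip top-52 -0.1639 [ 0.4882 -0.255   0.0801]
scene8.npz plane from dial -0.1595 from grip top-52 -0.1629 [ 0.4805 -0.2599  0.0763]
top8.npz C [ 0.483  -0.2584  0.0766] R 0.0553 0.45
scene8.npz C [ 0.4802 -0.2576  0.0751] R 0.0543 0.37
top8.npz red [81.11] [0.0526]
  yellow centroid ang -65.76 0.0156 line dir -67.05 offaxis mm 0.4
scene8.npz red [83.82] [0.0539]
  yellow centroid ang -69.77 0.0118 line dir -67.78 offaxis mm -0.4
C [ 0.48158957 -0.25799203  0.07583053] grip [ 0.46375356 -0.25761842  0.10938254] n [-0.4693686   0.00983187  0.88294759]
```

```bash
cat > tgt.py <<'E'
from h import *
from cell import robot
yaw=np.radians(-1.2);t=np.radians(28)
n=np.array([-np.sin(t)*np.cos(yaw),-np.sin(t)*np.sin(yaw),np.cos(t)]);up=np.array([np.cos(t)*np.cos(yaw),np.cos(t)*np.sin(yaw),np.sin(t)]);rt=np.cross(up,n)
G=np.array([.4637,-.2576,.1094])
def rot(phi):
    a=np.radians(phi-90);x=np.cos(a)*up+np.sin(a)*rt;y=-n;return R.from_matrix(np.c_[x,y,np.cross(x,y)])
def go(phi,out):
    s=robot.state();R0=R.from_euler('xyz',s["ee_rot"]);R1=rot(phi);d=(G+n*out-s["eef_pos"])*1000
    print("t",s["time"],"turn",(R0.inv()*R1).as_rotvec(degrees=True).round(2),"shift before",R0.inv().apply(d).round(1),"after",R1.inv().apply(d).round(1),"q",np.degrees(s["q"]).round(1),"F",s["wrist_force"].round(1),"w",s["width"].round(4))
E
python3 - <<'E'
from tgt import *
s=robot.state();rows(s,[.42,-.257,.33],s["ee_rot"]);go(-67.4,.1)
E
```

```text
turn [0. 0. 0.] shift(before turn axes) [-597.9   18.1  -81.7] shift(after) [-597.9   18.1  -81.7]Traceback (most recent call last):
  File "<stdin>", line 2, in <module>
  File "tgt.py", line 10, in go
    print("t",s["time"],"turn",(R0.inv()*R1).as_rotvec(degrees=True).round(2),"shift before",R0.inv().apply(d).round(1),"after",R1.inv().apply(d).round(1),"q",np.degrees(s["q"]).round(1),"F",s["wrist_force"].round(1),"w",s["width"].round(4))
                                                                                                                                                                                                                             ^^^^^^^^^^^^^^^^
AttributeError: 'float' object has no attribute 'round'
```

```bash
sed -i 's/s\["width"\].round(4)/round(float(s["width"]),4)/' tgt.py
python3 -m creep '[[0,0,0,-15,0,-2,0],[0,0,0,-30,0,-4,0],[0,0,0,-38,0,-5.2,0],[0,0,0,-38,0,-5.2,0],[0,0,0,-38,0,-5.2,0],[0,0,0,-38,0,-5.2,0],[0,0,0,-38,0,-5.2,0],[0,0,0,-38,0,-5.2,0],[0,0,0,-38,0,-5.2,0],[0,0,0,-38,0,-5.2,0]]' 40
python3 -m creep '[[0,0,0,-38,0,-5.2,0],[0,0,0,-38,0,-5.2,0],[0,0,0,-38,0,-5.2,0],[0,0,0,-38,0,-5.2,0],[0,0,0,-38,0,-5.2,0],[0,0,0,-30,0,-4.2,0],[0,0,0,-20,0,-3,0],[0,0,0,-10,5,-1.5,0],[0,0,0,0,0,0,0]]'
python3 - <<'E'
from tgt import *
go(-67.4,.12)
E
```

```text
time: 16.75
eef_pos: [0.436, -0.0089, 0.3461]
ee_rot: [-1.571, -0.002, 1.362]
wrist_force: [0.7, -0.5, 0.4]
width: 0.0425
time: 17.65
eef_pos: [0.4183, -0.2596, 0.3398]
ee_rot: [-1.57, -0.004, 1.36]
wrist_force: [0.1, 0.4, -0.3]
width: 0.0427
t 17.65 turn [-26.54 -76.69  14.54] shift before [  0.4 124.5  11.3] after [ 64.1 104.8  23.4] q [-32.   12.   13.9  92.1   0.2 -19.8] F [ 0.1  0.4 -0.3] w 0.0427
```

```bash

python3 -m creep '[[-2.65,-7.67,1.45,0,0,0,0.2],[-2.65,-7.67,1.45,0,0,0,0.2],[-2.65,-7.67,1.45,0,0,0,0.2],[-2.65,-7.67,1.45,0,0,0,0.2],[-2.65,-7.67,1.45,0,0,0,0.2],[-2.65,-7.67,1.45,0,0,0,0.2],[-2.65,-7.67,1.45,0,0,0,0.2],[-2.65,-7.67,1.45,0,0,0,0.2],[-2.65,-7.67,1.45,0,0,0,0.2],[-2.65,-7.67,1.45,0,0,0,0.2]]' 40
python3 - <<'E'
from tgt import *
go(-67.4,.1)
E
```

```text
time: 18.65
eef_pos: [0.419, -0.257, 0.3416]
ee_rot: [-1.772, 0.453, 2.69]
wrist_force: [0.4, -0.6, -0.9]
width: 0.0513
t 18.65 turn [ 0.21  0.58 -0.16] shift before [ 65.  125.8  26.2] after [ 64.3 126.1  26.4] q [ -42.8   -6.2  -11.4   62.9   18.4 -106. ] F [ 0.4 -0.6 -0.9] w 0.0513
```

```bash

python3 -m creep '[[0.2,0.6,-0.15,10,20,4,0.2],[0,0,0,15,30,6,0.2],[0,0,0,15,30,6,0.2],[0,0,0,15,30,6,0.2],[0,0,0,9.5,16,4,0.2],[0,0,0,0,0,0,0.2]]'
python3 - <<'E'
from tgt import *
go(-67.4,.03)
for c in("scene","top"):
    p=robot.snapshot(c);v0,u0=(200,320) if c=="scene" else (165,320)
    cv2.imwrite(f"pics/{c}9.png",cv2.resize(p["color"][v0:v0+120,u0:u0+160,::-1],(800,600),interpolation=cv2.INTER_CUBIC))
E
```

```text
time: 19.25
eef_pos: [0.4144, -0.2547, 0.1939]
ee_rot: [-1.776, 0.438, 2.672]
wrist_force: [0.2, 1.1, 0.4]
width: 0.0511
t 19.25 turn [-0.   -0.52  0.49] shift before [-4.9 67.7  0.2] after [-4.3 67.8  0.3] q [ -42.7   -1.6  -29.5   40.8   18.  -105. ] F [0.2 1.1 0.4] w 0.0511
```

View pics/scene9.png

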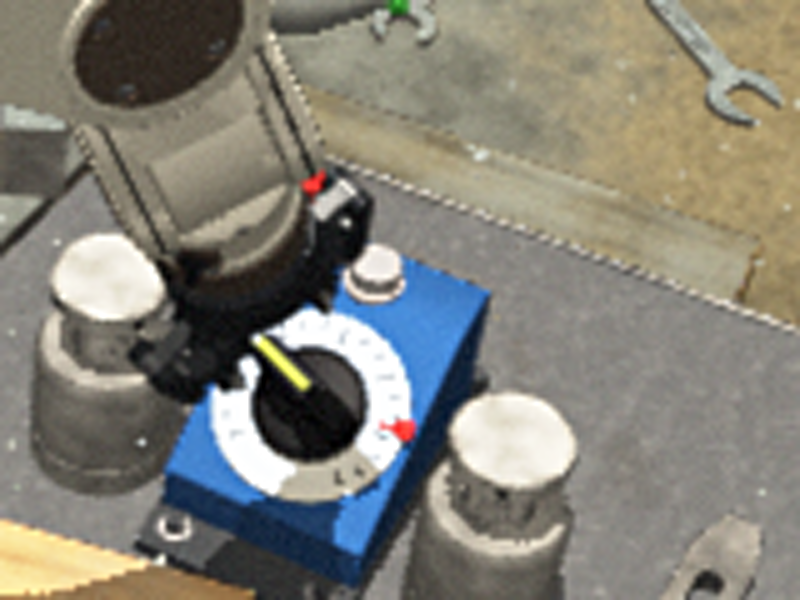

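View pics/top9.png

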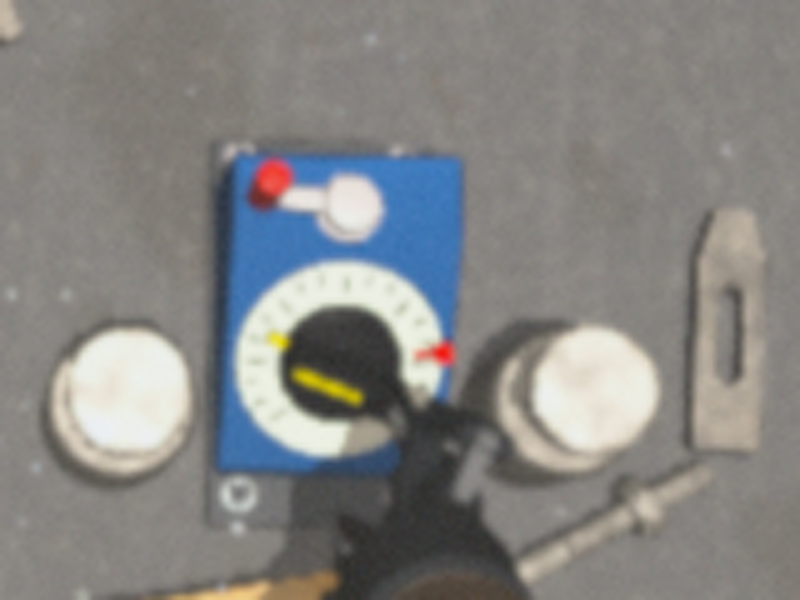

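The gripper is lined up above the knob. Pointer is at (278,342) and red mark at (440,353) in the top crop, both undisturbed. Next comes the descent along the knob axis.

```bash

python3 -m creep '[[0,-0.5,0.45,-2.5,10,0,0.2],[0,0,0,-2,18,0,0.2],[0,0,0,0,18,0,0.2],[0,0,0,0,14,0,0.2],[0,0,0,0,8,0,0.2],[0,0,0,0,0,0,0.2]]'
python3 - <<'E'
from tgt import *
go(-67.4,-.014)
E
```

```text
time: 19.95
eef_pos: [0.4532, -0.261, 0.1406]
ee_rot: [-1.769, 0.456, 2.68]
wrist_force: [-0.6, -0.6, 0.3]
width: 0.0511
t 19.95 turn [-0.16  0.1  -0.45] shift before [ 6.8 46.3 -1.4] after [ 6.4 46.4 -1.3] q [ -39.7    5.3  -32.    29.6   16.9 -102.4] F [-0.6 -0.6  0.3] w 0.0511
```

```bash

python3 -m creep '[[0,0,-0.2,3,5,-0.7,0.2],[0,0,0,2.5,8,-0.5,0.2],[0,0,0,0,6,0,0.2],[0,0,0,0,0,0,0.2],[0,0,0,0,0,0,0.2]]'
python3 - <<'E'
from tgt import *
go(-67.4,-.014)
E
```

```text
time: 20.45
eef_pos: [0.4574, -0.258, 0.1209]
ee_rot: [-1.769, 0.452, 2.68]
wrist_force: [0.5, -0.9, -0.3]
width: 0.051
t 20.45 turn [-0.18  0.04 -0.2 ] shift before [ 0.2 27.1 -0.7] after [ 0.1 27.1 -0.6] q [ -38.9    7.2  -33.3   26.4   16.5 -101.7] F [ 0.5 -0.9 -0.3] w 0.051
```

Centred on the axis to within 1 mm. I'll go in 27 mm more and close gently.

```bash

python3 -m creep '[[-0.2,0,-0.2,0,6,-0.5,0.2],[0,0,0,0,8,0,0.2],[0,0,0,0,8,0,0.2],[0,0,0,0,5,0,0.2],[0,0,0,0,0,0,0.2]]'
python3 -m creep '[[0,0,0,0,0,0,-0.2],[0,0,0,0,0,0,-0.4],[0,0,0,0,0,0,-0.6],[0,0,0,0,0,0,-1],[0,0,0,0,0,0,-1],[0,0,0,0,0,0,-1]]' 40
python3 - <<'E'
from tgt import *
go(-67.4,-.014)
E
```

```text
time: 20.95
eef_pos: [0.4701, -0.2574, 0.0961]
ee_rot: [-1.773, 0.447, 2.681]
wrist_force: [0.1, -0.5, 0.2]
width: 0.0512
time: 21.55
eef_pos: [0.4701, -0.2579, 0.0977]
ee_rot: [-1.772, 0.449, 2.681]
wrist_force: [-4.8, 0.9, 4.5]
width: 0.0175
t 21.55 turn [ 0.01  0.04 -0.03] shift before [ 0.2  0.6 -0.1] after [ 0.2  0.6 -0.1] q [ -37.9   10.4  -33.8   22.7   16.3 -100.8] F [-4.8  0.9  4.5] w 0.0175
```

```bash

python3 -m creep '[[0,5,0,0,0,0,-1],[0,7,0,0,0,0,-1],[0,7,0,0,0,0,-1],[0,7,0,0,0,0,-1],[0,7,0,0,0,0,-1],[0,7,0,0,0,0,-1],[0,0,0,0,0,0,-1]]'
python3 - <<'E'
from tgt import *
go(-27.4,-.014)
E
```

```text
time: 22.25
eef_pos: [0.47, -0.2578, 0.0976]
ee_rot: [-2.012, 0.217, 1.977]
wrist_force: [-5.7, 2.3, 5.2]
width: 0.0173
t 22.25 turn [ 0.02 -0.11 -0.01] shift before [ 0.1  0.6 -0. ] after [ 0.1  0.6 -0. ] q [-37.9  10.4 -33.8  22.7  16.3 -60.6] F [-5.7  2.3  5.2] w 0.0173
```

Turning with low force and no drift, so I'll continue.

```bash

python3 -m creep '[[0,7,0,0,0,0,-1],[0,8,0,0,0,0,-1],[0,8,0,0,0,0,-1],[0,8,0,0,0,0,-1],[0,8,0,0,0,0,-1],[0,8,0,0,0,0,-1],[0,7,0,0,0,0,-1],[0,0,0,0,0,0,-1]]'
python3 -m creep '[[0,7,0,0,0,0,-1],[0,8,0,0,0,0,-1],[0,8,0,0,0,0,-1],[0,8,0,0,0,0,-1],[0,8,0,0,0,0,-1],[0,7,0,0,0,0,-1],[0,4,0,0,0,0,-1],[0,0,0,0,0,0,-1]]'
python3 - <<'E'
from tgt import *
go(76.6,-.014)
for c in("scene","top"):
    p=robot.snapshot(c);v0,u0=(200,320) if c=="scene" else (165,320);np.savez(f"{c}10.npz",**p)
    cv2.imwrite(f"pics/{c}10.png",cv2.resize(p["color"][v0:v0+120,u0:u0+160,::-1],(800,600),interpolation=cv2.INTER_CUBIC))
E
```

```text
time: 23.05
eef_pos: [0.47, -0.2577, 0.0976]
ee_rot: [-2.014, -0.213, 1.132]
wrist_force: [-6.0, 2.6, 5.8]
width: 0.0174
time: 23.85
eef_pos: [0.4701, -0.2576, 0.0976]
ee_rot: [-1.693, -0.475, 0.242]
wrist_force: [-5.1, 2.4, 6.0]
width: 0.0175
t 23.85 turn [-0.02 -0.04  0.03] shift before [-0.2  0.6 -0.1] after [-0.2  0.6 -0.1] q [-37.9  10.4 -33.8  22.7  16.3  43.3] F [-5.1  2.4  6. ] w 0.0175
```

View pics/scene10.png

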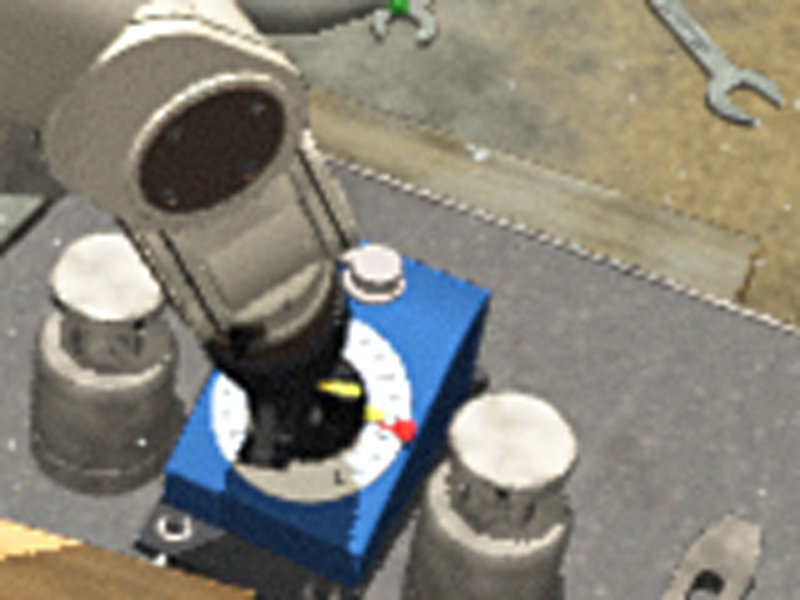

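View pics/top10.png

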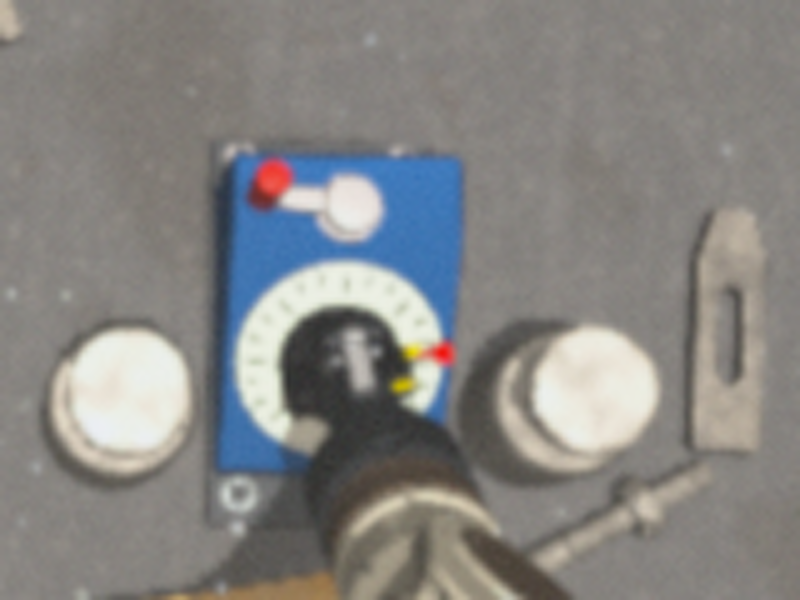

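```bash
cat > ang.py <<'E'
import sys
from dial3 import *
def run(i):
    C0=[ .4830,-.2584,.0766],[.4802,-.2576,.0751]
    for nm,C in zip((f"top{i}.npz",f"scene{i}.npz"),map(np.array,C0)):
        p=load(nm);H=hsv(p);h,s,v=[H[...,k].astype(int) for k in range(3)]
        g=lambda P:proj(p,P)[0]
        c=g(C+.01*n);U,V=np.meshgrid(np.arange(640),np.arange(480));near=np.hypot(U-c[0],V-c[1])<30
        sets={"red":near&((h<7)|(h>173))&(s>120)&(v>110),"yel":near&(h>20)&(h<35)&(s>110)&(v>90)}
        for k,m in sets.items():
            vv,uu=np.nonzero(m);w=s[vv,uu]*v[vv,uu]/1e4
            for off in ((.008,.011) if k=="red" else (.011,.014)):
                q=inplane(p,np.c_[uu,vv].astype(float),C,n,off);r=np.hypot(q@up,q@rt);a=np.degrees(np.arctan2(q@rt,q@up))
                ok=(r>.045)&(r<.066) if k=="red" else (r>.034)&(r<.047)
                if k=="red":ok&=(a>40)
                if ok.sum(): print(nm,k,off,ok.sum(),"ang",np.average(a[ok],weights=w[ok]).round(2),"sd",a[ok].std().round(1),"r",np.average(r[ok],weights=w[ok]).round(4))
if __name__=="__main__":run(sys.argv[1])
E
for i in 8 10; do python3 ang.py $i|grep ang; done
python3 - <<'E'
import cv2,numpy as np
for n,(v,u) in {"top10":(225,390),"scene10":(265,375)}.items():
    a=np.load(f"{n}.npz")["color"][v:v+30,u:u+40,::-1];cv2.imwrite(f"pics/{n}z.png",cv2.resize(a,(800,600),interpolation=cv2.INTER_CUBIC))
E
```

```text
top8.npz red 0.008 16 ang 81.93 sd 3.0 r 0.0527
top8.npz red 0.011 16 ang 80.6 sd 3.0 r 0.0523
top8.npz yel 0.011 7 ang -65.45 sd 2.9 r 0.0377
top8.npz yel 0.014 8 ang -64.68 sd 3.1 r 0.0382
scene8.npz red 0.008 14 ang 83.22 sd 2.7 r 0.0538
scene8.npz red 0.011 14 ang 83.94 sd 2.7 r 0.0542
scene8.npz yel 0.011 8 ang -60.81 sd 2.9 r 0.038
scene8.npz yel 0.014 7 ang -61.35 sd 3.1 r 0.0376
top10.npz red 0.008 15 ang 81.86 sd 3.0 r 0.053
top10.npz red 0.011 15 ang 80.54 sd 3.1 r 0.0526
top10.npz yel 0.011 13 ang 86.06 sd 15.5 r 0.0365
top10.npz yel 0.014 10 ang 83.58 sd 15.1 r 0.0366
scene10.npz red 0.008 15 ang 83.31 sd 2.7 r 0.054
scene10.npz red 0.011 15 ang 84.03 sd 2.7 r 0.0544
scene10.npz yel 0.011 4 ang 79.18 sd 2.1 r 0.0372
scene10.npz yel 0.014 5 ang 80.96 sd 2.4 r 0.037
```

View pics/top10z.png

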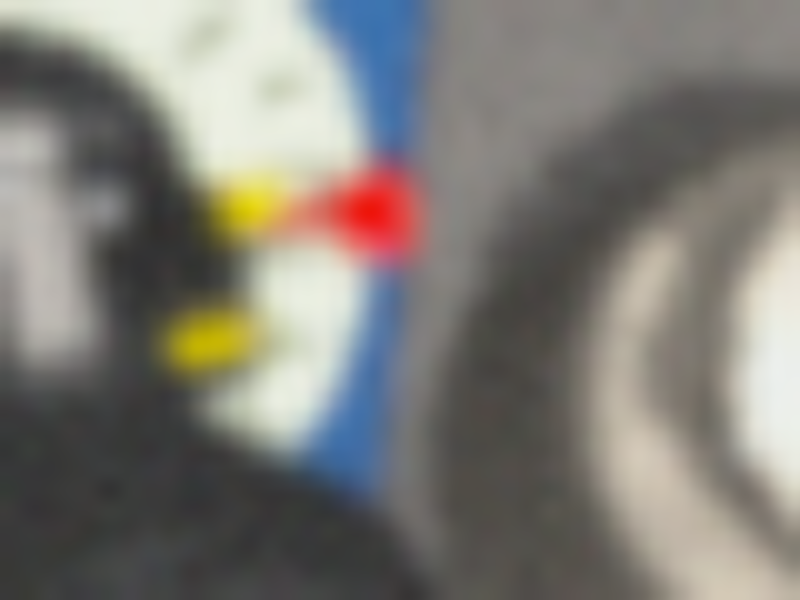

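View pics/scene10z.png

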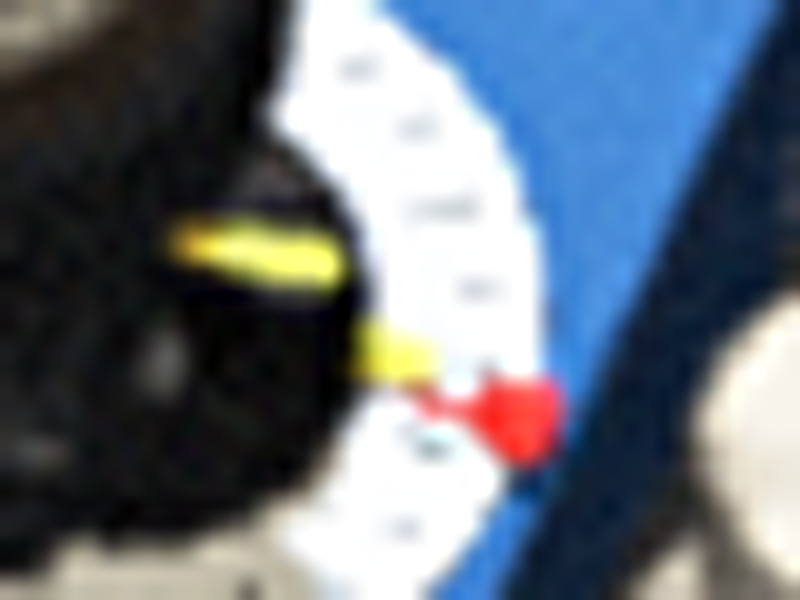

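```bash
cat > ang2.py <<'E'
import sys
from dial3 import *
CT,CS=np.array([.4830,-.2584,.0766]),np.array([.4802,-.2576,.0751])
def blob(p,C,kind):
    H=hsv(p);h,s,v=[H[...,k].astype(int) for k in range(3)]
    c=proj(p,C+.01*n)[0];U,V=np.meshgrid(np.arange(640),np.arange(480));near=np.hypot(U-c[0],V-c[1])<30
    m=near&(((h<7)|(h>173))&(s>120)&(v>110) if kind=="red" else (h>20)&(h<35)&(s>90)&(v>80))
    nl,lab,st,cen=cv2.connectedComponentsWithStats(m.astype(np.uint8))
    out=[]
    for i in range(1,nl):
        if st[i,4]<3: continue
        vv,uu=np.nonzero(lab==i);w=s[vv,uu]*v[vv,uu]/1e4
        out.append((np.array([np.average(uu,weights=w),np.average(vv,weights=w)]),len(uu)))
    return out
def pa(p,uv,C,off):
    q=inplane(p,[uv],C,n,off)[0];return np.degrees(np.arctan2(q@rt,q@up)).round(2),(np.hypot(q@up,q@rt)*1000).round(1)
if __name__=="__main__":
    i=sys.argv[1]
    for nm,C in ((f"top{i}.npz",CT),(f"scene{i}.npz",CS)):
        p=load(nm)
        for k in("red","yel"):
            for uv,cnt in blob(p,C,k):print(nm,k,cnt,"uv",uv.round(2),{o:pa(p,uv,C,o) for o in (.004,.008,.012,.016,.052)})
E
for i in 8 10; do python3 ang2.py $i|grep uv; done
```

```text
top8.npz red 17 uv [408.01 235.27] {0.004: (np.float64(83.61), np.float64(53.0)), 0.008: (np.float64(81.86), np.float64(52.3)), 0.012: (np.float64(80.07), np.float64(51.7)), 0.016: (np.float64(78.24), np.float64(51.2)), 0.052: (np.float64(60.48), np.float64(48.7))}
top8.npz yel 12 uv [375.42 232.74] {0.004: (np.float64(-69.34), np.float64(34.9)), 0.008: (np.float64(-67.44), np.float64(36.0)), 0.012: (np.float64(-65.65), np.float64(37.1)), 0.016: (np.float64(-63.96), np.float64(38.2)), 0.052: (np.float64(-52.52), np.float64(49.6))}
top8.npz yel 61 uv [384.98 241.71] {0.004: (np.float64(-153.45), np.float64(14.1)), 0.008: (np.float64(-147.78), np.float64(13.0)), 0.012: (np.float64(-141.19), np.float64(12.1)), 0.016: (np.float64(-133.66), np.float64(11.4)), 0.052: (np.float64(-65.77), np.float64(15.4))}
scene8.npz red 14 uv [400.21 285.44] {0.004: (np.float64(82.26), np.float64(53.1)), 0.008: (np.float64(83.23), np.float64(53.7)), 0.012: (np.float64(84.19), np.float64(54.3)), 0.016: (np.float64(85.12), np.float64(54.9)), 0.052: (np.float64(92.6), np.float64(61.1))}
scene8.npz yel 37 uv 
[... 1160 characters left out ...]
83.34), np.float64(53.9)), 0.012: (np.float64(84.29), np.float64(54.5)), 0.016: (np.float64(85.21), np.float64(55.2)), 0.052: (np.float64(92.65), np.float64(61.3))}
scene10.npz yel 23 uv [387.79 277.16] {0.004: (np.float64(39.27), np.float64(19.5)), 0.008: (np.float64(42.71), np.float64(19.4)), 0.012: (np.float64(46.17), np.float64(19.4)), 0.016: (np.float64(49.63), np.float64(19.4)), 0.052: (np.float64(77.42), np.float64(22.6))}
scene10.npz yel 7 uv [393.89 282.35] {0.004: (np.float64(76.12), np.float64(34.5)), 0.008: (np.float64(77.73), np.float64(35.1)), 0.012: (np.float64(79.29), np.float64(35.6)), 0.016: (np.float64(80.8), np.float64(36.2)), 0.052: (np.float64(92.26), np.float64(42.5))}
```

Both views agree: red mark ≈ 82.7°, knob ≈ 77.4°. I'll turn it 5.3° further.

```bash

python3 -m creep '[[0,3,0,0,0,0,-1],[0,2.3,0,0,0,0,-1],[0,0,0,0,0,0,-1],[0,0,0,0,0,0,-1]]'
python3 - <<'E'
from tgt import *
go(81.9,-.014)
for c in("scene","top"):
    p=robot.snapshot(c);np.savez(f"{c}11.npz",**p);v,u=(225,390) if c=="top" else (265,375)
    cv2.imwrite(f"pics/{c}11z.png",cv2.resize(p["color"][v:v+30,u:u+40,::-1],(800,600),interpolation=cv2.INTER_CUBIC))
E
python3 ang2.py 11 |grep uv
```

```text
time: 24.35
eef_pos: [0.4701, -0.2576, 0.0977]
ee_rot: [-1.645, -0.484, 0.139]
wrist_force: [-4.5, 3.4, 5.8]
width: 0.0178
t 24.35 turn [-0.03  0.01  0.03] shift before [-0.2  0.6 -0.1] after [-0.2  0.6 -0.1] q [-37.9  10.4 -33.8  22.7  16.3  48.6] F [-4.5  3.4  5.8] w 0.0178
top11.npz red 16 uv [408.11 235.23] {0.004: (np.float64(83.53), np.float64(53.3)), 0.008: (np.float64(81.79), np.float64(52.6)), 0.012: (np.float64(80.01), np.float64(52.0)), 0.016: (np.float64(78.19), np.float64(51.4)), 0.052: (np.float64(60.52), np.float64(49.0))}
top11.npz yel 10 uv [401.97 236.  ] {0.004: (np.float64(84.22), np.float64(37.2)), 0.008: (np.float64(81.73), np.float64(36.6)), 0.012: (np.float64(79.16), np.float64(36.1)), 0.016: (np.float64(76.52), np.float64(35.6)), 0.052: (np.float64(51.35), np.float64(35.2))}
top11.npz yel 14 uv [400.54 242.37] {0.004: (np.float64(112.19), np.float64(37.4)), 0.008: (np.float64(110.34), np.float64(36.1)), 0.012: (np.float64(108.35), np.float64(34.8)), 0.016: (np.float64(106.22), np.float64(33.6)), 0.052: (np.float64(79.13), np.float64(25.6))}
scene11.npz red 14 uv [400.22 285.44] {0.004: (np.float64(82.26), np.float64(53.2)), 0.008: (np.float64(83.23), np.float64(53.7)), 0.012: (np.float64(84.18), np.float64(54.3)), 0.016: (np.float64(85.12), np.float64(55.0)), 0.052: (np.float64(92.6), np.float64(61.1))}
scene11.npz yel 21 uv [387.56 277.84] {0.004: (np.float64(43.79), np.float64(18.2)), 0.008: (np.float64(47.48), np.float64(18.1)), 0.012: (np.float64(51.15), np.float64(18.2)), 0.016: (np.float64(54.79), np.float64(18.3)), 0.052: (np.float64(82.36), np.float64(22.4))}
scene11.npz yel 10 uv [393.94 283.5 ] {0.004: (np.float64(81.18), np.float64(35.4)), 0.008: (np.float64(82.66), np.float64(36.0)), 0.012: (np.float64(84.08), np.float64(36.7)), 0.016: (np.float64(85.45), np.float64(37.3)), 0.052: (np.float64(95.78), np.float64(44.1))}
```

View pics/top11z.png

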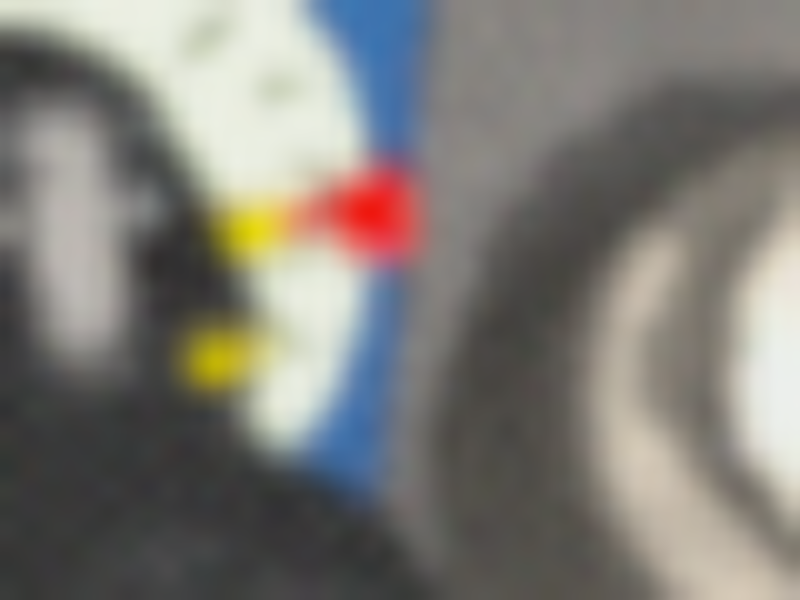

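View pics/scene11z.png

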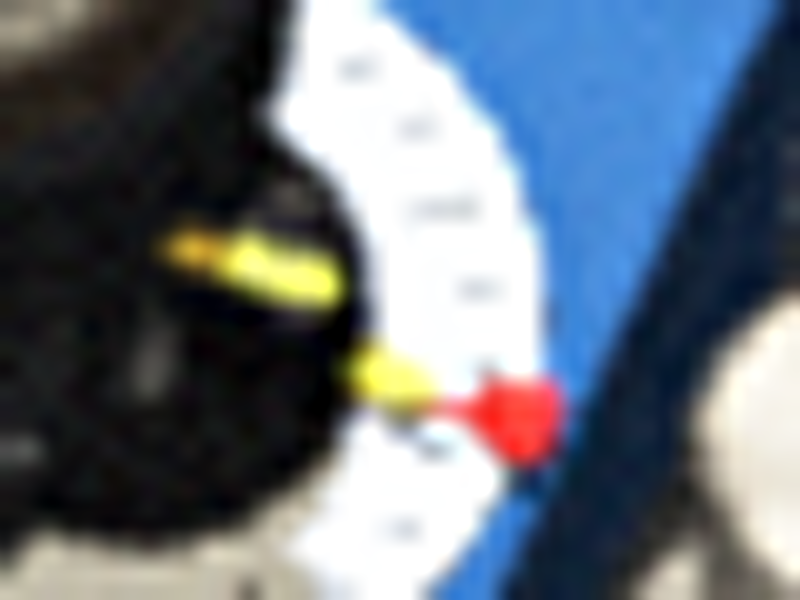

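The yellow pointer now meets the red needle in both views: top (250,230)/(300,212), scene (390,378)/(450,405). I'll release, back out along the axis and check again.

```bash

python3 -m creep '[[0,0,0,0,0,0,-0.6],[0,0,0,0,0,0,-0.3],[0,0,0,0,0,0,0],[0,0,0,0,0,0,0],[0,0,0,0,0,0,0]]'
python3 -m creep '[[0,0,0,0,-5,0,0],[0,0,0,0,-10,0,0],[0,0,0,0,-20,0,0],[0,0,0,0,-30,0,0],[0,0,0,0,-40,0,0],[0,0,0,0,-40,0,0],[0,0,0,0,-30,0,0],[0,0,0,0,-10,0,0],[0,0,0,0,0,0,0]]'
python3 - <<'E'
from tgt import *
go(81.9,-.014)
for c in("scene","top"):
    p=robot.snapshot(c);np.savez(f"{c}12.npz",**p);v,u=(165,320) if c=="top" else (200,320)
    cv2.imwrite(f"pics/{c}12z.png",cv2.resize(p["color"][v:v+120,u:u+160,::-1],(800,600),interpolation=cv2.INTER_CUBIC))
    W=cloud(p);H=hsv(p);h,s,v=H[...,0],H[...,1],H[...,2];x,y,z=W[...,0],W[...,1],W[...,2]
    m=((h<6)|(h>174))&(s>140)&(x>.53)&(x<.6)&(y>-.3)&(y<-.17)&(z<.18);P=W[m];print(c,"post",m.sum(),np.median(P,0).round(4),P.max(0).round(4),P.min(0).round(4),"top pts",np.median(P[P[:,2]>.155],0))
    vv,uu=np.nonzero(m);print("px",uu.min(),uu.max(),vv.min(),vv.max())
    m=(s<60)&(v>130)&(x>.53)&(x<.6)&(y>-.3)&(y<-.2)&(z>.112)&(z<.15);P=W[m];print(c,"hub",m.sum(),np.median(P,0).round(4),np.percentile(P,[2,98],axis=0).round(4))
E
python3 ang2.py 12 |grep uv
```

```text
time: 24.95
eef_pos: [0.4705, -0.2581, 0.0974]
ee_rot: [-1.646, -0.484, 0.14]
wrist_force: [-0.6, 0.4, 0.0]
width: 0.0424
time: 25.85
eef_pos: [0.3836, -0.257, 0.2628]
ee_rot: [-1.65, -0.486, 0.14]
wrist_force: [-0.7, 0.4, -0.5]
width: 0.0426
t 25.85 turn [0.21 0.07 0.17] shift before [ -1.6 187.    1.9] after [ -1.1 187.    1.2] q [-46.5  -7.5 -24.2  52.5  19.5  40.2] F [-0.7  0.4 -0.5] w 0.0426
scene post 37 [ 0.5571 -0.2213  0.1462] [ 0.5692 -0.2136  0.1643] [ 0.5513 -0.2244  0.1177] top pts [ 0.5621845  -0.21973163  0.15908935]
px 380 385 234 248
scene hub 90 [ 0.5546 -0.256   0.1197] [[ 0.5413 -0.2735  0.1141]
 [ 0.5693 -0.2259  0.1255]]
top post 39 [ 0.5625 -0.2148  0.1591] [ 0.5724 -0.2075  0.1651] [ 0.5553 -0.2229  0.1473] top pts [ 0.56392709 -0.21492609  0.15968542]
px 371 377 197 204
top hub 146 [ 0.5581 -0.2554  0.1209] [[ 0.5438 -0.2729  0.114 ]
 [ 0.5689 -0.2236  0.1284]]
top12.npz red 16 uv [408.12 235.24] {0.004: (np.float64(83.53), np.float64(53.3)), 0.008: (np.float64(81.8), np.float64(52.6)), 0.012: (np.float64(80.01), np.float64(52.0)), 0.016: (np.float64(78.19), 
[... 708 characters left out ...]
.31), np.float64(53.9)), 0.012: (np.float64(84.26), np.float64(54.5)), 0.016: (np.float64(85.19), np.float64(55.1)), 0.052: (np.float64(92.64), np.float64(61.3))}
scene12.npz yel 43 uv [384.65 277.09] {0.004: (np.float64(20.29), np.float64(12.7)), 0.008: (np.float64(25.29), np.float64(12.2)), 0.012: (np.float64(30.64), np.float64(11.9)), 0.016: (np.float64(36.26), np.float64(11.6)), 0.052: (np.float64(82.73), np.float64(14.5))}
scene12.npz yel 10 uv [393.95 283.49] {0.004: (np.float64(81.15), np.float64(35.4)), 0.008: (np.float64(82.62), np.float64(36.0)), 0.012: (np.float64(84.04), np.float64(36.7)), 0.016: (np.float64(85.42), np.float64(37.3)), 0.052: (np.float64(95.74), np.float64(44.1))}
```

View pics/top12z.png

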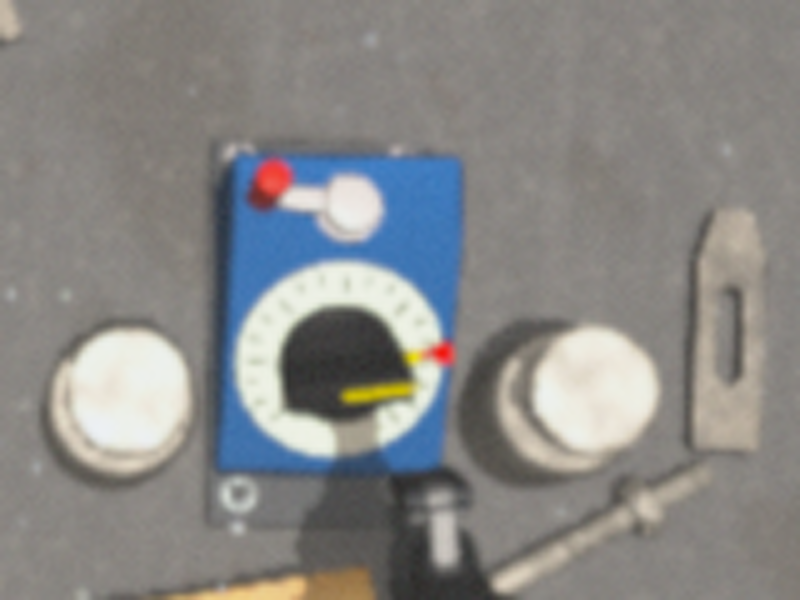

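View pics/scene12z.png

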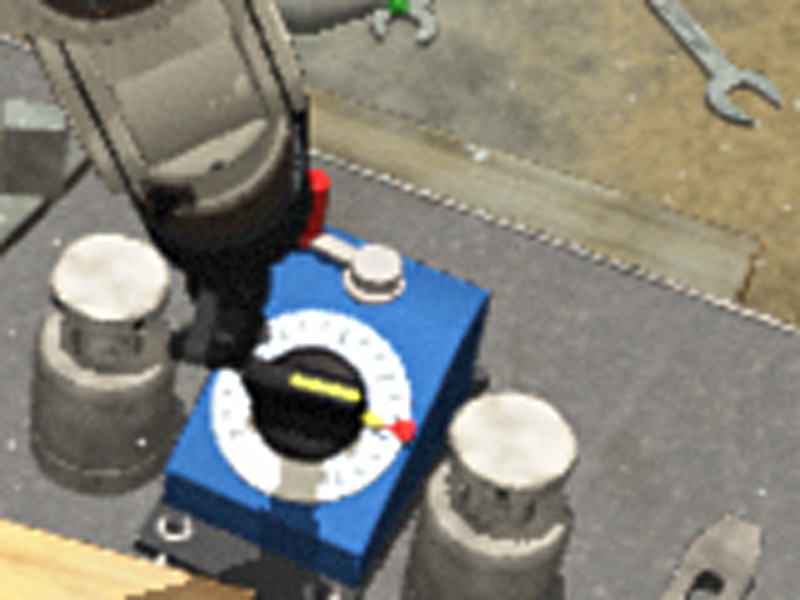

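```bash
python3 - <<'E'
from tgt import *
p=load("top12.npz");q=load("scene12.npz")
f=lambda u,v:(320+(u+.5)/5-.5,165+(v+.5)/5-.5)
g=lambda u,v:(320+(u+.5)/5-.5,200+(v+.5)/5-.5)
for z in(.119,.123,.127):print("hub top view",z,ray(p,f(353,201),z).round(4),"scene",ray(q,g(379,264),z).round(4))
print("post top",ray(p,f(274,176),.1615).round(4),"scene",ray(q,g(316,174),.1615).round(4))
s=robot.state();rows(s,[.5,-.2,.25],[-np.pi/2,0,0])
E
```

```text
hub top view 0.119 [ 0.5595 -0.2612  0.119 ] scene [ 0.5567 -0.2615  0.119 ]
hub top view 0.123 [ 0.5588 -0.2605  0.123 ] scene [ 0.553  -0.2625  0.123 ]
hub top view 0.127 [ 0.558  -0.2599  0.127 ] scene [ 0.5493 -0.2635  0.127 ]
post top [ 0.5644 -0.2156  0.1615] scene [ 0.5634 -0.216   0.1615]
turn [ 2.24  6.79 27.9 ] shift(before turn axes) [104.8  62.9  43.9] shift(after) [116.8   9.8  55.8]
```

Post is at about (0.564, -0.216), pivot about (0.558, -0.261), giving 45.4 mm between them (45 expected). The lever stands at about 6°, and the expected stop position of the post is about (0.596, -0.237). I'll straighten the tool and move above the post.

```bash
python3 - <<'E'
from tgt import *
s=robot.state();rows(s,[.564,-.2158,.22],[-np.pi/2,0,np.radians(-7.6)])
E
python3 -m creep '[[0,0,0,0,0,0,0]]' >/dev/null
python3 - <<'E'
from tgt import *
s=robot.state();rows(s,[.564,-.2158,.22],[-np.pi/2,0,np.radians(-7.6)]);print(s["eef_pos"])
E
```

```text
turn [ 0.38 14.23 28.05] shift(before turn axes) [145.1 119.6  23.5] shift(after) [174.   39.8  63.6]
turn [ 0.28 14.25 27.96] shift(before turn axes) [145.7 118.6  22.7] shift(after) [174.1  38.8  63.1]
[ 0.3830748  -0.25535481  0.25877088]
```

```bash

python3 -m creep '[[0,3.6,7,0,0,0,0],[0.1,3.6,7,0,0,0,0],[0.1,3.6,7,0,0,0,0],[0.1,3.5,7,0,0,0,0],[0,0,0,20,0,7,0],[0,0,0,40,0,14,0],[0,0,0,40,0,14,0],[0,0,0,40,0,14,0],[0,0,0,34,0,14,0],[0,0,0,0,0,0,0]]'
python3 - <<'E'
from tgt import *
s=robot.state();rows(s,[.564,-.2158,.17],[-np.pi/2,0,np.radians(-7.6)]);print(s["eef_pos"])
E
```

```text
time: 27.05
eef_pos: [0.5679, -0.2146, 0.2564]
ee_rot: [-1.57, 0.002, -0.129]
wrist_force: [-0.2, -0.2, 0.4]
width: 0.0423
turn [-0.04  0.19 -0.11] shift(before turn axes) [-3.5 86.4 -1.8] shift(after) [-3.7 86.4 -1.7]
[ 0.56789889 -0.21457371  0.25635535]
```

```bash

python3 -m creep '[[0,0.2,0,-2,15,-1,0],[0,0,0,-1.5,25,-0.8,0],[0,0,0,0,25,0,0],[0,0,0,0,13,0,0],[0,0,0,0,0,0,0],[0,0,0,0,0,0,0]]'
python3 - <<'E'
from tgt import *
s=robot.state();rows(s,[.564,-.2158,.13],[-np.pi/2,0,np.radians(-7.6)]);print(s["eef_pos"])
p=robot.snapshot("scene");cv2.imwrite("pics/scene13.png",cv2.resize(p["color"][200:320,320:480,::-1],(800,600),interpolation=cv2.INTER_CUBIC))
p=robot.snapshot("top");cv2.imwrite("pics/top13.png",cv2.resize(p["color"][165:285,320:480,::-1],(800,600),interpolation=cv2.INTER_CUBIC))
E
```

```text
time: 27.65
eef_pos: [0.5601, -0.2182, 0.1822]
ee_rot: [-1.572, -0.0, -0.138]
wrist_force: [0.1, -0.7, -0.4]
width: 0.0426
turn [ 0.05 -0.28  0.  ] shift(before turn axes) [ 3.5 52.2  3. ] shift(after) [ 3.6 52.2  2.9]
[ 0.56009116 -0.21821141  0.18221606]
```

View pics/scene13.png

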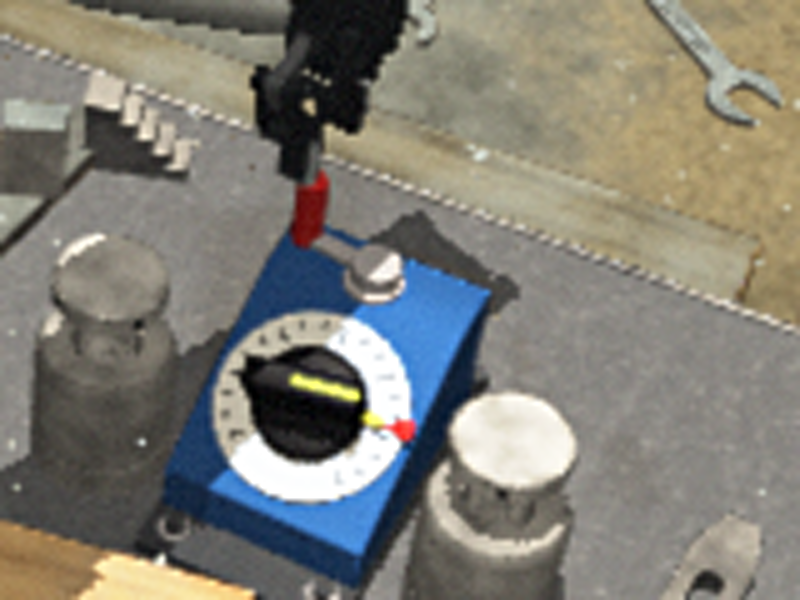

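View pics/top13.png

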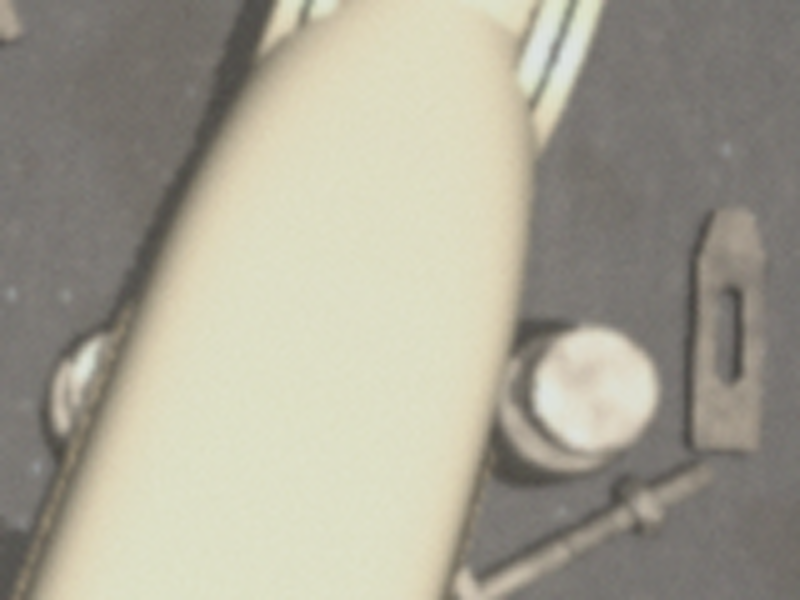

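The fingers are above the red post (scene crop (310,210)). One more small correction, then I lower around the post.

```bash

python3 -m creep '[[0,-0.2,0,1.7,5,1.5,0],[0,0,0,1.5,5,1.2,0],[0,0,0,0,0,0,0],[0,0,0,0,0,0,0]]'
python3 - <<'E'
from tgt import *
s=robot.state();rows(s,[.564,-.2158,.13],[-np.pi/2,0,np.radians(-7.6)]);print(s["eef_pos"])
E
```

```text
time: 28.15
eef_pos: [0.5642, -0.2161, 0.1728]
ee_rot: [-1.572, -0.002, -0.134]
wrist_force: [0.3, 0.3, 0.7]
width: 0.0428
turn [ 0.07 -0.07  0.09] shift(before turn axes) [-0.3 42.8  0.3] shift(after) [-0.2 42.8  0.2]
[ 0.56420797 -0.21605354  0.17283025]
```

```bash

python3 -m creep '[[0,0,0,0,10,0,0],[0,0,0,0,12,0,0],[0,0,0,0,12,0,0],[0,0,0,0,8,0,0],[0,0,0,0,0,0,0]]'
python3 -m creep '[[0,0,0,0,0,0,-0.2],[0,0,0,0,0,0,-0.4],[0,0,0,0,0,0,-0.6],[0,0,0,0,0,0,-1],[0,0,0,0,0,0,-1],[0,0,0,0,0,0,-1]]' 30
```

```text
time: 28.65
eef_pos: [0.563, -0.2157, 0.1287]
ee_rot: [-1.571, 0.002, -0.134]
wrist_force: [-0.7, 1.2, 0.2]
width: 0.0423
time: 29.25
eef_pos: [0.5646, -0.2163, 0.1317]
ee_rot: [-1.572, -0.003, -0.134]
wrist_force: [-0.8, 0.7, 4.6]
width: 0.0173
```

```bash

python3 -m creep '[[0,5,0,3.92,0,-0.17,-1],[0,5,0,3.92,0,-0.17,-1],[0,5,0,3.92,0,-0.17,-1],[0,5,0,3.92,0,-0.17,-1],[0,0,0,0,0,0,-1]]'
python3 - <<'E'
from tgt import *
s=robot.state();d=s["eef_pos"][:2]-[.558,-.2608];print(np.hypot(*d),np.degrees(np.arctan2(d[1],d[0])),88.8-np.degrees(np.arctan2(d[1],d[0])),np.degrees(s["ee_rot"]),s["wrist_force"])
E
```

```text
time: 29.75
eef_pos: [0.5795, -0.2218, 0.1317]
ee_rot: [-1.572, -0.004, -0.484]
wrist_force: [-2.7, -0.8, 5.1]
width: 0.0172
0.04456397900642811 61.1087231151786 27.6912768848214 [-90.08107464  -0.20948341 -27.72074775] [-2.69493718 -0.7744545   5.14733988]
```

```bash

python3 -m creep '[[0,5,0,3.92,0,-0.17,-1],[0,5,0,3.92,0,-0.17,-1],[0,5,0,3.92,0,-0.17,-1],[0,5,0,3.92,0,-0.17,-1],[0,5,0,3.92,0,-0.17,-1],[0,0,0,0,0,0,-1]]'
python3 -m creep '[[0,3,0,2.35,0,-0.06,-1],[0,0,0,0,0,0,-1]]'
python3 -m creep '[[0,2,0,1.57,0,0,-1],[0,0,0,0,0,0,-1]]'
cat > lv.py <<'E'
from tgt import *
s=robot.state();d=s["eef_pos"][:2]-[.558,-.2608];print(np.hypot(*d),"lever deg",88.8-np.degrees(np.arctan2(d[1],d[0])),np.degrees(s["ee_rot"]),s["wrist_force"],s["wrist_torque"])
E
python3 lv.py
```

```text
time: 30.35
eef_pos: [0.5937, -0.2349, 0.1317]
ee_rot: [-1.572, -0.004, -0.92]
wrist_force: [-3.1, -2.7, 5.2]
width: 0.0171
time: 30.55
eef_pos: [0.5949, -0.2367, 0.1317]
ee_rot: [-1.572, -0.004, -0.972]
wrist_force: [-3.2, -2.8, 5.0]
width: 0.0165
time: 30.75
eef_pos: [0.5954, -0.2375, 0.1317]
ee_rot: [-1.572, -0.003, -1.006]
wrist_force: [-4.9, -1.1, 6.4]
width: 0.0174
0.04405563284013894 lever deg 56.90102238367807 [-90.0604572   -0.1566868  -57.61271565] [-4.90483912 -1.09872866  6.41940012] [-0.26199569  0.91449719  0.21468541]
```

```bash

python3 -m creep '[[0,0,0,1.5,0,0,-1],[0,0,0,0,0,0,-1]]'; python3 lv.py
python3 -m creep '[[0,0,0,1.5,0,0,-1],[0,0,0,0,0,0,-1]]'; python3 lv.py
python3 -m creep '[[0,0,0,1,0,0,-1],[0,0,0,0,0,0,-1],[0,0,0,0,0,0,-1]]'; python3 lv.py
```

```text
time: 30.95
eef_pos: [0.5955, -0.2375, 0.1316]
ee_rot: [-1.572, 0.0, -1.004]
wrist_force: [-7.0, 1.3, 7.6]
width: 0.0171
0.04410196105107289 lever deg 56.928133476282476 [-9.00669674e+01  1.59769664e-03 -5.75461016e+01] [-7.01664728  1.29288004  7.57552971] [0.24014254 1.3137982  0.15016019]
time: 31.15
eef_pos: [0.5954, -0.2376, 0.1316]
ee_rot: [-1.572, 0.003, -1.004]
wrist_force: [-8.0, 4.8, 9.0]
width: 0.017
0.0440537874536166 lever deg 56.991086928860256 [-90.08214461   0.15726279 -57.51353391] [-7.97917627  4.83038817  9.01232644] [0.84057291 1.78774594 0.17086799]
time: 31.45
eef_pos: [0.5954, -0.2376, 0.1316]
ee_rot: [-1.572, 0.004, -1.003]
wrist_force: [-9.8, 6.6, 10.4]
width: 0.0168
0.04403638102098445 lever deg 57.04185287980431 [-90.09440829   0.2489713  -57.4896108 ] [-9.78219666  6.64278519 10.44721779] [1.12869128 1.97334211 0.14975705]
```

The lever is against its stop: the force rises while the angle holds at about 57° (1.0 rad). I'll ease off, open and lift clear.

```bash

python3 -m creep '[[0,0,0,-2.5,0,0,-1],[0,0,0,0,0,0,-0.7],[0,0,0,0,0,0,-0.4],[0,0,0,0,0,0,-0.1],[0,0,0,0,0,0,-0.1],[0,0,0,0,0,0,-0.1]]'; python3 lv.py
python3 -m creep '[[0,0,0,0,-5,0,-0.1],[0,0,0,0,-12,0,-0.1],[0,0,0,0,-20,0,-0.1],[0,0,0,0,-30,0,-0.1],[0,0,0,0,-40,0,-0.1],[0,0,0,0,-40,0,-0.1],[0,0,0,0,-20,0,-0.1],[0,0,0,0,0,0,-0.1]]'
python3 -m creep '[[0,0,0,0,0,-15,0],[0,0,0,-15,0,-25,0],[0,0,0,-30,0,-35,0],[0,0,0,-30,0,-35,0],[0,0,0,-30,0,-35,0],[0,0,0,-30,0,-35,0],[0,0,0,-20,0,-20,0],[0,0,0,0,0,0,0]]'
python3 - <<'E'
from tgt import *
for c in("scene","top"):
    p=robot.snapshot(c);np.savez(f"{c}14.npz",**p);v,u=(165,320) if c=="top" else (200,320)
    cv2.imwrite(f"pics/{c}14z.png",cv2.resize(p["color"][v:v+120,u:u+160,::-1],(800,600),interpolation=cv2.INTER_CUBIC));cv2.imwrite(f"pics/{c}14.png",p["color"][:,:,::-1])
    W=cloud(p);H=hsv(p);h,s,vv=H[...,0],H[...,1],H[...,2];x,y,z=W[...,0],W[...,1],W[...,2]
    m=((h<6)|(h>174))&(s>140)&(x>.53)&(x<.65)&(y>-.3)&(y<-.17)&(z<.18)&(z>.155);print(c,m.sum(),np.median(W[m],0).round(4))
    m=(x>.3)&(x<.65)&(y>.29)&(y<.4)&(abs(z-.0445)<.004)&(s<80);print("bar",rect(W[m]) if m.sum()>9 else m.sum())
E
python3 ang2.py 14|grep uv|cut -c1-120
```

```text
time: 32.05
eef_pos: [0.5973, -0.238, 0.1307]
ee_rot: [-1.57, -0.002, -1.006]
wrist_force: [-0.1, -0.1, -0.2]
width: 0.0388
0.04549679561856519 lever deg 58.66503348759535 [-89.95497063  -0.12228965 -57.6542841 ] [-0.12137418 -0.12478588 -0.23261313] [-0.03418495  0.03378349 -0.01351923]
time: 32.85
eef_pos: [0.5986, -0.2384, 0.3041]
ee_rot: [-1.564, -0.011, -1.007]
wrist_force: [0.8, -0.1, 0.3]
width: 0.0382
time: 33.65
eef_pos: [0.3414, -0.2125, 0.2978]
ee_rot: [-1.571, -0.001, -1.009]
wrist_force: [1.0, -0.0, 0.5]
width: 0.0427
scene 26 [ 0.591  -0.2378  0.1585]
bar (array([505.6, 334. ]), array([ 21.8, 187.4]), 78.08)
top 36 [ 0.5962 -0.2376  0.1603]
bar (array([464. , 344.5]), array([ 22.1, 278.5]), 78.2)
top14.npz red 16 uv [408.15 235.29] {0.004: (np.float64(83.71), np.float64(53.3)), 0.008: (np.float64(81.97), np.float64
top14.npz yel 11 uv [402.11 236.07] {0.004: (np.float64(84.55), np.float64(37.6)), 0.008: (np.float64(82.09), np.float64
top14.npz yel 46 uv [395.36 243.1 ] {0.004: (np.float64(127.51), np.float64(26.7)), 0.008: (np.float64(125.67), np.float
scene14.npz red 14 uv [400.22 285.44] {0.004: (np.float64(82.27), np.float64(53.2)), 0.008: (np.float64(83.24), np.float
scene14.npz yel 29 uv [384.64 277.09] {0.004: (np.float64(20.23), np.float64(12.7)), 0.008: (np.float64(25.25), np.float
scene14.npz yel 10 uv [393.96 283.49] {0.004: (np.float64(81.14), np.float64(35.4)), 0.008: (np.float64(82.61), np.float
```

View pics/top14.png

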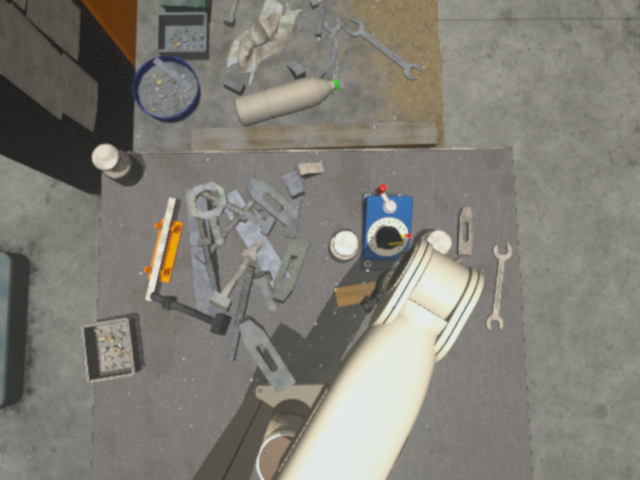

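View pics/scene14z.png

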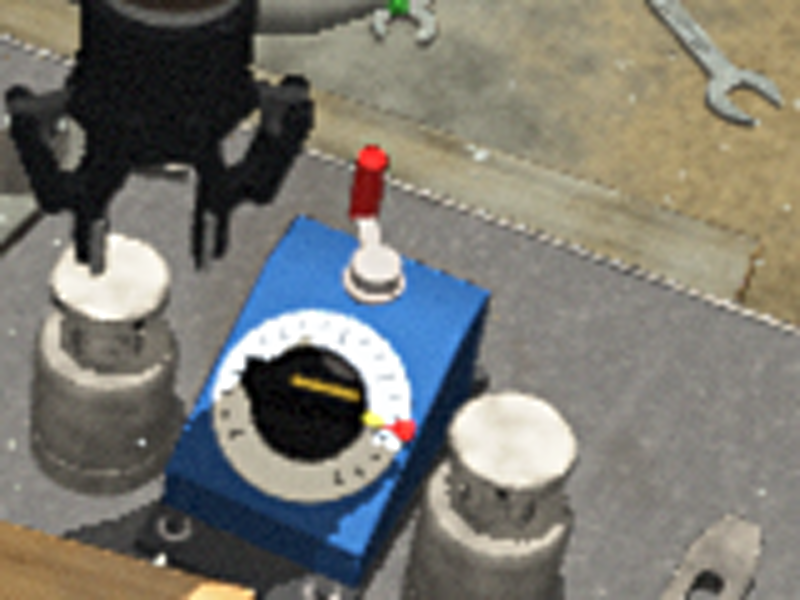

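```bash
python3 - <<'E'
from tgt import *
from dial3 import inplane
CT,CS=np.array([.4830,-.2584,.0766]),np.array([.4802,-.2576,.0751])
for nm,C in(("top12.npz",CT),("scene12.npz",CS),("top14.npz",CT),("scene14.npz",CS)):
    p=load(nm);H=hsv(p);h,s,v=[H[...,k].astype(int) for k in range(3)]
    W=cloud(p);m=(h>20)&(h<35)&(s>90)&(v>80)&(W[...,2]>.105)&(W[...,0]>.42)&(W[...,0]<.5)&(W[...,1]<-.2)&(W[...,1]>-.3)
    vv,uu=np.nonzero(m);q=inplane(p,np.c_[uu,vv].astype(float),C,n,.052);pc=np.c_[q@rt,q@up];c=pc.mean(0);d=np.linalg.svd(pc-c,full_matrices=False)[2][0];d*=np.sign(d@c);print(nm,"grip line dir",np.degrees(np.arctan2(*d)).round(2),len(uu))
E
```

```text
deck back corners [ 0.58613752 -0.20205758  0.107     ] [ 0.58411761 -0.31986249  0.107     ] unit yaw -0.9823091888545861 0.11782222827927846
screws [ 0.41727435 -0.2106927   0.016     ] [ 0.41506213 -0.30038426  0.016     ] -1.4129021579834102
top8.npz [367 217  43  40 817] ellipse [387.49 236.38] [39.16 42.62] 74.3
scene8.npz [362 262  40  39 749] ellipse [381.69 280.97] [38.17 39.94] 70.0
top12.npz grip line dir 76.83 60
scene12.npz grip line dir 80.89 43
top14.npz grip line dir 76.27 48
scene14.npz grip line dir 82.21 29
```

All checks agree: the bar is level in the cradle, pointer and mark line up in both views, and the post is at (0.596, -0.238), its computed stop position. The bystanders are where they were and the arm is clear. Handing in.

```bash
python3 - <<'E'
from cell import robot
print(robot.close_job(), robot.state()["time"])
E
```

```text
the job is handed in; nothing more can be done
the job is handed in; nothing more can be done
```

The job is handed in, all three steps done in the order asked. The arm's clock read about 34 s of the 72 s allowed. No verdict was reported.

- **Bar:** I lifted it off the jacks, carried it over the tall clutter and laid it in the cradle. The last check put its centre at (0.464, 0.344) m, along the seat. Its top, 46 mm, and its level were measured just after release.
- **Knob:** I turned it about 149° onto the red mark.
    - The visible pointer tip agrees with the mark to about 1° in both views (pointer about 82–83°, mark about 82.7°).
    - The short yellow line on the grip disagreed. It read about 76–77° in the top view and 81–82° in the scene view. I trusted the pointer, which is longer and level with the mark, so an error of 1–3° is possible.
    - The red mark did not move.
- **Lever:** I swung it back until the force rose with no more movement, at about 57° (1.0 rad). After release the post stood at (0.596, -0.238) m, which is its computed stop position.

Forces away from the bar stayed under about 15 N. The wooden block, tee bolt and clamp strap look unmoved. The arm hid part of the block and the bolt in the last top picture, so I could not fully confirm those two. At hand-in the gripper was open and well clear of everything.

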